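File the burr off an instrument panel and rack it

TASK

Take the orange-handled file from its wooden rest and give the top edge of the bare aluminium panel, where it leans in the sprung holder, three full forward strokes away from the robot, the blade flat on the edge and pressed lightly on it from near the tip to near the handle; lift the file clear before drawing it back each time, never dragging it backwards on the edge. Then lay the file back on its rest and stand the panel on its edge, upright, in the free middle slot of the grey rack, filed edge up. Leave the two racked panels and the blue circuit board where they are.

Things in the scene. Friction and masses are not known exactly. Their poses are not given: they have to be found in the camera images.
- file: Flat file, 200 mm long, 0.15 kg. Origin at the handle's centre; x towards the tip, z up as it lies. Orange handle 26 x 26 mm, x -40 to 40 mm; steel blade x 40 to 160 mm, 20 mm wide (y), 5 mm thick (z -2.5 to 2.5 mm). Balance point about x = 60 mm. On the rest, the handle's front half (x 0 to 30 mm) is free on both sides to grip.
- rest: Wooden file rest, fixed, on either side of the holder, 200 (x) x 90 (y) mm, x roughly away from the robot. Origin under its centre; floor 6 mm high. Cross bars 12 mm thick: at x = -85 mm, top 21 mm (under the handle's rear), at x = 60 mm, top 31.5 mm (under the blade), with 12 mm end posts 78 mm apart. Laid right, the file's origin is at x = -60 mm, 34 mm above the table, tip along +x.
- holder: Fixed white base, 150 x 160 x 16 mm, with blue ball-jointed arms and a sprung aluminium cradle. Origin on the table under the middle of the slot's floor (105 mm up), x roughly away from the robot. Slot along y, 30 mm deep, 9.5 wide, 124 long, walls 5 mm, its top leaning 24 degrees to the robot. Pressed along the slot's depth it gives up to 18 mm: from 0.6 N, then 0.4 N per mm.
- sway (a joint): How far the cradle is pushed square to the panel's face, m, -0.012 to 0.012, spring 0.4 N per mm; about 0 at rest with the panel in, about 2.5 mm more when empty. Plus: away from the robot and up, as a forward stroke pushes it; minus: towards the robot, as a file dragged back on the edge pulls it.
- panel: Bare aluminium panel with three black sockets, 120 (y, width) x 90 (z, height) x 8 (x, thickness) mm, 0.23 kg. Origin at the centre of its underside; x square to its face, away from the robot; z up along its face. Stands loose, 30 mm deep, in the holder's slot, leaning about 27 degrees (some play) to the robot, so x points up about 27 degrees. It lifts out along its z.
- edge (a point): Middle of the panel's top edge (the edge to be filed; 120 mm long along the panel's y, 8 mm across), 90 mm above the panel's origin along its z; axes as the panel's. About 185 mm above the table at the start.
- rack: Grey rack, fixed, on the other side of the holder from the rest; base 150 (x) x 144 (y) x 10 mm, origin under its centre, x roughly away from the robot. Three upright slots along y at x = -50, 0, 50 mm, each 12 mm wide, 130 long, floor 10 mm above the table, walls 28 mm tall with lips flared to 46 mm above the table (mouth about 25 mm wide).
- free_slot (a point): Middle of the floor of the free middle slot, 10 mm above the rack's origin; axes as the rack's. The panel's origin belongs here.
- blue_panel: Blue painted panel of the same size in the rack's near slot (x = -50 mm), upright, 100 mm above the table at its top. Leave alone.
- dark_panel: Black painted panel of the same size in the rack's far slot (x = +50 mm), upright. Leave alone.
- board: Blue circuit board with a few components lying on the table in front of the holder, 75 x 55 x 22 mm. Leave alone.
Not all that is in view belongs to the job. Leave any pink or yellow look-alike of the holder alone.

How it is judged (in metres and radians):
On the way, in this order (a step that is already met when the one before it is completed fails the run):
1. first stroke: the blade, near its tip, lies flat on the panel's top edge (contact force between file and panel above 0.5 N and z of edge in the frame of file between -0.01 and 0.006 m and angle between the z axis of file and the z axis of panel, either way round below 0.26 rad and angle between the x axis of file and the x axis of panel, either way round below 0.4 rad and angle between panel's own z axis and vertical above 0.28 rad and x of edge in the frame of file above 0.115 m), for 0.04 s.
2. first stroke: pushed forwards over the edge, still pressed on it, to near the handle end of the blade (the cradle swayed forwards over 1.5 mm) (contact force between file and panel above 0.5 N and z of edge in the frame of file between -0.01 and 0.006 m and angle between the z axis of file and the z axis of panel, either way round below 0.26 rad and angle between the x axis of file and the x axis of panel, either way round below 0.4 rad and angle between panel's own z axis and vertical above 0.28 rad and x of edge in the frame of file below 0.08 m and value of joint sway above 0.0015 m), for 0.02 s.
3. after the first stroke the file is lifted clear of the edge before it is drawn back (contact force between file and panel below 0.05 N and z of edge in the frame of file below -0.009 m and x of edge in the frame of file below 0.1 m), for 0.04 s.
4. second stroke: the blade, near its tip, lies flat on the panel's top edge (all of step 1), for 0.04 s.
5. second stroke: pushed forwards over the edge, still pressed on it, to near the handle end of the blade (the cradle swayed forwards over 1.5 mm) (all of step 2), for 0.02 s.
6. after the second stroke the file is lifted clear of the edge before it is drawn back (all of step 3), for 0.04 s.
7. third stroke: the blade, near its tip, lies flat on the panel's top edge (all of step 4), for 0.04 s.
8. third stroke: pushed forwards over the edge, still pressed on it, to near the handle end of the blade (the cradle swayed forwards over 1.5 mm) (all of step 5), for 0.02 s.
9. after the third stroke the file is lifted clear of the edge before it is drawn back (all of step 6), for 0.04 s.
At the end, for the whole second after the job is handed in: The panel stands on the floor of the middle slot (5 mm), within 7 mm across and 12 mm along it, 12 degrees of upright, 8 of square; the file lies flat (7 degrees) on both bars of its rest, within 35 mm along and 30 mm across of its place, 17 degrees of yaw; both still and released (x of panel in the frame of free_slot between -0.007 and 0.007 m and y of panel in the frame of free_slot between -0.012 and 0.012 m and z of panel in the frame of free_slot between -0.003 and 0.005 m and angle between panel's own z axis and vertical below 0.22 rad and angle between the x axis of panel and the x axis of rack, either way round below 0.15 rad and linear speed of each of panel, file below 0.02 m/s and x of file in the frame of rest between -0.095 and -0.025 m and y of file in the frame of rest between -0.03 and 0.03 m and z of file in the frame of rest between 0.029 and 0.04 m and angle between file's own z axis and vertical below 0.12 rad and angle between the x axis of file and the x axis of rest, either way round below 0.3 rad); the robot touches nothing.
It fails at once if the file is dragged backwards on the edge, pulling the cradle more than 3 mm towards the robot (contact force between file and panel above 0.3 N and value of joint sway below -0.003 m).
It fails at once if one of the two racked panels or the circuit board is moved more than 25 mm (distance of any of blue_panel, dark_panel, board from where it was at the start of the episode above 0.025 m).
It also fails if it takes over 64 s, if anything falls off the work surface, if the arm or the gripper's body presses on something with over 40 N, if the wrist force passes 120 N, or if a joint passes its speed limit or range.

ROBOT

A 6-joint arm with a two-finger parallel gripper is mounted at the origin on the work surface. World frame = base frame: x ahead of the robot, y to its left, z up, the work surface at z = 0. Lengths are in mm, angles in rad, forces in N, time in s.
With the tool pointing down it reaches from about 375 to 825 mm from the base axis. Payload 5.5 kg.
Tool frame: the origin (TCP) lies on the front face of the gripper's body, between the roots of the fingers; the fingertips stand 73 mm ahead of it and the grasp point (between the pads) lies 54 mm ahead of it; x points along the fingers, y is the direction in which the jaws open and shut, and the axes are right-handed (so a half turn about x gives the same grasp; the last joint's range is limited). The gripper opens to 85 mm and grips with 20 to 120 N. Pads are 22 mm wide; open, the fingers measure 114 mm over their backs; the gripper's body (76 mm by 85 mm) begins 54 mm behind the grasp point. The pads swing forward as they close: fully open they stand 13 mm farther back than shut.
Start: joints at [1.115, 0.314, -0.047, 1.21, 0, 1.571], TCP at [264.105, 538.743, 303.899] pointing down, gripper open.
Joint ranges: [-2.67, 2.67], [-0.69, 1.73], [-1.03, 1.25], [-2.08, 2.16], [-1.42, 1.45], [-3.14, 3.14]. Speed limits (rad/s): [2.39, 2.39, 3.01, 3.14, 3.14, 3.14].

INTERFACE

Orientations are given as a unit quaternion [w, x, y, z].
In Python, from station import ctrl gives the robot as it stands.
- The arm moves only by the tool apply_moves, never from a script. Its argument "series" is text: rows parted by semicolons, each of 4 numbers parted by spaces: the shift along the tool's x, y, z in m, then the turn about the tool's x in rad. In form: dx dy dz turn; .... A call has 1 to 5 rows; each row shifts and turns the pose as measured when the row begins, along the tool's axes as they then stand; what a row does not reach is not made up. A row lasts 1/10 s, in which the tool goes at most 50 mm and 8.59 degrees, less where a joint would pass 70% of its speed; a pose out of reach is approached as far as the arm can. A call with a gripper value outside its range is refused whole. "fingers" is the opening in per cent of the stroke, from 0 (shut) to 100 (fully open), set as the call begins (left out, the last holds). The fingers move at their own pace and stop on an object; "squeeze" is the grip in N (left out, the last holds). Time passes only in rows, so rows that do not move let the fingers close. It gives the time, the measured TCP pose, the force and the opening at its end, in the units of the state.
- ctrl.observe(): the state, without advancing time (a new reading comes with each control period).
- ctrl.capture(name): name is "scene" or "top"; returns (picture, depth): 480x640x3 uint8, red, green, blue; 480x640 float32, mm along the optical axis (not along the pixel's ray), 0 where there is no reading.
- ctrl.get_calibration(name): a dict with "K" (3x3 intrinsics, pixels), "world_from_camera" (4x4, takes a point from camera to world coordinates). Camera axes: x right, y up, looking along -z (the intrinsics and any distortion apply to the point x, -y, -z); pixel columns grow to the right and rows downward; lengths in mm; the calibration is good to about 2 mm. A picture is of the moment at which its call begins. get_calibration takes no time and is no camera call.
- ctrl.finish_job(): hands the job in, once; it reports no verdict.
The state is a dict: "t": time; "q": joint angles; "joint_vel": joint speeds; "tau": joint torques, N m; "tool_pos": TCP position; "ee_rot": TCP orientation; "force": force on the tool from outside, world axes, zero at the start; "ft_torque": the same for the moment, N m; "grip_width": finger opening in mm.
Only numpy, scipy, OpenCV 4.12 (cv2) and the standard library are available. Lean on these libraries where they do the work, as an engineer would, in place of code of your own. Each camera call takes 0.05 s, during which the arm holds its last target.

## Working session

There is one attempt and no reset: what is moved stays moved. The work goes in short steps, Python scripts to look and compute and a tool call to move; the robot and the scene stay as the last step left them, time stands still between calls to the robot, and variables do not carry over. Pictures are saved under pics/ and viewed, and the job is handed in when it is done.

Besides the shell and the picture viewer there is one more tool, called after "Emit:" as name(argument=value, ...), one argument or row to a line, values as JSON. apply_moves: Moves the arm, as the interface text tells. Its arguments: {"type":"object","properties":{"series":{"type":"string"},"fingers":{"type":"number"},"squeeze":{"type":"number"}},"required":["series"]}

```bash
ls -la; mkdir -p pics; python3 - <<'E'
from station import ctrl
import cv2,numpy as np
print(ctrl.observe())
for n in("scene","top"):
    p,d=ctrl.capture(n)
    cv2.imwrite(f"pics/{n}0.png",p[:,:,::-1]); np.save(f"pics/{n}0.npy",d)
    c=ctrl.get_calibration(n); print(n,c)
E
```

```text
total 12
drwxr-xr-x  3 agent agent 4096 Dec  7 01:30 .
drwxr-xr-x 23 root  root  4096 Dec  7 01:30 ..
drwxr-xr-x  2 agent agent 4096 Dec  7 01:30 pics
{'t': 0.0, 'q': array([ 1.11499470e+00,  3.14171822e-01, -4.80280411e-02,  1.21019422e+00,
       -1.43456794e-05,  1.57081577e+00]), 'joint_vel': array([ 0.00040471, -0.00179452,  0.00052799,  0.00120691,  0.00081606,
        0.0009263 ]), 'tau': array([ 1.70565754e-04, -5.39584816e+01,  3.39749551e+01,  1.92354602e-02,
       -2.25152189e-05,  1.81366244e-05]), 'tool_pos': array([263.92339639, 538.35734916, 303.08932782]), 'ee_rot': array([ 0.68869854,  0.15921405,  0.6889439 , -0.16031691]), 'force': array([ 0.36910916, -0.85217109, -0.24916008]), 'ft_torque': array([-0.01112494,  0.00920841,  0.03059949]), 'grip_width': 85.25740279468738}
scene {'K': array([[575.69072856,   0.        , 319.47371111],
       [  0.        , 575.69072856, 248.71382146],
       [  0.        ,   0.        ,   1.        ]]), 'world_from_camera': array([[ 2.81319517e-01, -6.73397435e-01,  6.83663093e-01,
         1.32649371e+03],
       [ 9.59533770e-01,  1.88174615e-01, -2.09488087e-01,
        -3.61004263e+02],
       [ 1.24207012e-02,  7.14930912e-01,  6.99084771e-01,
         1.06184692e+03],
       [ 0.00000000e+00,  0.00000000e+00,  0.00000000e+00,
         1.00000000e+00]])}
top {'K': array([[503.51918283,   0.        , 322.11354665],
       [  0.        , 503.51918283, 240.67033787],
       [  0.        ,   0.        ,   1.        ]]), 'world_from_camera': array([[ 1.82777478e-02,  9.98218101e-01, -5.68027073e-02,
         3.71193525e+02],
       [-9.99688971e-01,  1.92097043e-02,  1.59043754e-02,
        -7.20354333e+01],
       [ 1.69671986e-02,  5.64943438e-02,  9.98258736e-01,
         1.14183844e+03],
       [ 0.00000000e+00,  0.00000000e+00,  0.00000000e+00,
         1.00000000e+00]])}
```

View pics/scene0.png

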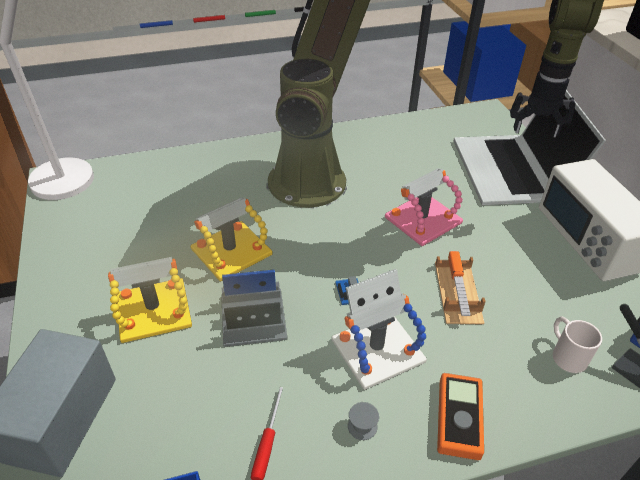

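View pics/top0.png

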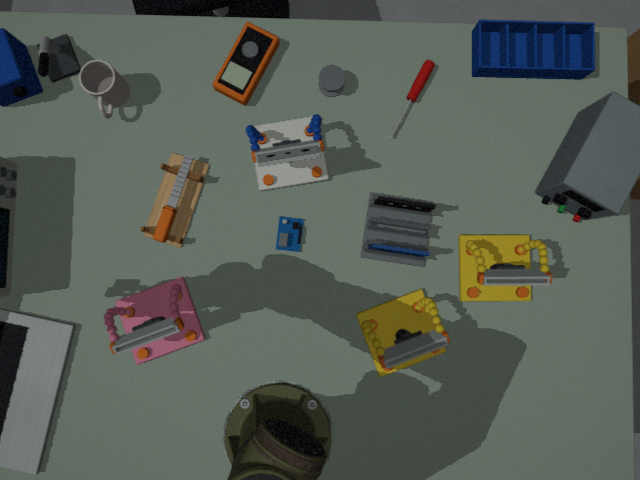

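```bash
cat > h.py <<'E'
import numpy as np,cv2
from station import ctrl
def deproj(n,d):
    c=ctrl.get_calibration(n);K=c["K"];T=c["world_from_camera"]
    v,u=np.mgrid[0:480,0:640]
    X=(u-K[0,2])/K[0,0]*d;Y=-(v-K[1,2])/K[1,1]*d
    P=np.stack([X,Y,-d,np.ones_like(d)],-1)@T.T
    P=P[...,:3].copy();P[d<=0]=np.nan
    return P
def proj(n,p):
    c=ctrl.get_calibration(n);K=c["K"];T=np.linalg.inv(c["world_from_camera"])
    p=np.atleast_2d(p);q=p@T[:3,:3].T+T[:3,3]
    return np.stack([K[0,2]+K[0,0]*q[:,0]/-q[:,2],K[1,2]-K[1,1]*q[:,1]/-q[:,2]],1)
def crop(n,img,u0,u1,v0,v1,name,s):
    cv2.imwrite(name,cv2.resize(img[v0:v1,u0:u1],None,fx=s,fy=s,interpolation=cv2.INTER_CUBIC))
E
python3 - <<'E'
from h import *
t=cv2.imread("pics/top0.png");s=cv2.imread("pics/scene0.png")
crop("top",t,130,440,100,260,"pics/tc.png",2.5)
crop("scene",s,210,500,160,400,"pics/sc.png",2.5)
P=deproj("top",np.load("pics/top0.npy"));S=deproj("scene",np.load("pics/scene0.npy"))
hsv=cv2.cvtColor(t,cv2.COLOR_BGR2HSV)
for (u,v) in [(175,205),(187,165),(164,225),(290,150),(290,180),(315,175),(398,200),(398,225),(398,248),(290,233),(300,220)]:
    print(u,v,P[v,u].round(1),hsv[v,u])
for (u,v) in [(455,263),(461,295),(372,295),(385,290),(255,283),(255,305),(345,290)]:
    print('s',u,v,S[v,u].round(1))
E
```

```text
175 205 [506.5 235.4  34.9] [ 90   7 117]
187 165 [596.2 212.4  33.9] [ 90   6 118]
164 225 [461.  254.5  46.3] [ 13 204 151]
290 150 [611.1 -19.7 133.5] [65 18 86]
290 180 [570.  -15.3  20. ] [ 40  10 152]
315 175 [581.6 -71.2  25.1] [ 13 206 151]
398 200 [ 518.6 -245.5   99.8] [20 45 17]
398 225 [ 472.1 -256.9   34.8] [85 28 54]
398 248 [ 418.3 -246.6   99.3] [107 187  98]
290 233 [451.9 -17.2   3.7] [104 213  78]
300 220 [482.1 -39.1   2.1] [103 238 105]
s 455 263 [475.6 249.1  50.6]
s 461 295 [564.1 224.3  36.7]
s 372 295 [600.8 -22.2 153.9]
s 385 290 [596.8   8.1 156. ]
s 255 283 [ 423.2 -239.5   67.6]
s 255 305 [ 512.7 -256.2   96.4]
s 345 290 [448.5 -24.8   5. ]
```

View pics/tc.png

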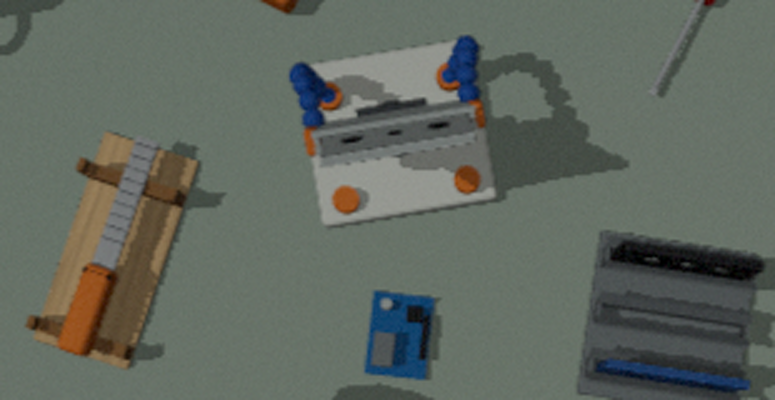

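View pics/sc.png

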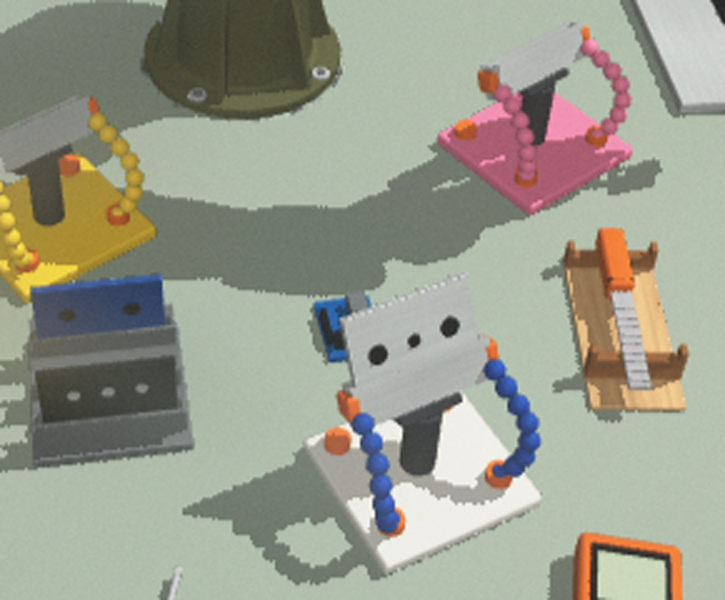

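```bash
cat > fit.py <<'E'
from h import *
def pca2(p):
    c=p.mean(0);u,s,vt=np.linalg.svd(p-c,full_matrices=False);return c,vt
t=cv2.imread("pics/top0.png");s=cv2.imread("pics/scene0.png")
P=deproj("top",np.load("pics/top0.npy"));S=deproj("scene",np.load("pics/scene0.npy"))
ht=cv2.cvtColor(t,cv2.COLOR_BGR2HSV);hs=cv2.cvtColor(s,cv2.COLOR_BGR2HSV)
def rect(p):
    (c,wh,a)=cv2.minAreaRect(p[:,:2].astype(np.float32));return np.array(c).round(1),np.array(wh).round(1),round(a,2)
def inb(P,x0,x1,y0,y1,z0,z1): return (P[...,0]>x0)&(P[...,0]<x1)&(P[...,1]>y0)&(P[...,1]<y1)&(P[...,2]>z0)&(P[...,2]<z1)
for n,A,H in(("top",P,ht),("scene",S,hs)):
    print("==",n)
    m=inb(A,400,660,180,300,40,60)&(H[...,0]>5)&(H[...,0]<20)&(H[...,1]>150); p=A[m];print("handle",len(p),rect(p),np.median(p[:,2]))
    m=inb(A,480,660,180,300,30,42)&(H[...,1]<40);p=A[m];print("blade",len(p),rect(p),np.median(p[:,2]))
    m=inb(A,400,660,150,320,3,60);p=A[m];print("rest all",len(p),rect(p))
    m=inb(A,400,660,150,320,3,11);p=A[m];print("rest floor",len(p),rect(p),np.median(p[:,2]))
    m=inb(A,480,720,-110,90,8,22)&(H[...,1]<60);p=A[m];print("holder base",len(p),rect(p),np.median(p[:,2]))
    m=inb(A,360,580,-360,-150,5,110);p=A[m];print("rack all",len(p),rect(p))
    for lo,hi in((380,445),(490,560)):
        m=inb(A,lo,hi,-360,-150,92,108);p=A[m];print("top edge",len(p),rect(p),np.median(p[:,2]))
    m=inb(A,380,560,-360,-150,36,56);p=A[m];print("lips",len(p),rect(p))
    m=inb(A,520,680,-90,70,120,200)&(H[...,1]<60);p=A[m]
    c,vt=pca2(p)
    for k in range(3):
        r=abs((p-c)@vt[2])<3;c,vt=pca2(p[r]) ;
    q=p[abs((p-c)@vt[2])<3]
    nrm=vt[2]*np.sign(vt[2][2]);print("panel plane",len(q),c.round(1),nrm.round(3),"lean",np.degrees(np.arcsin(nrm[2])),"yaw",np.degrees(np.arctan2(nrm[1],nrm[0])))
    yy=np.cross([0,0,1],nrm);yy/=np.linalg.norm(yy);zz=np.cross(nrm,yy)
    a=np.stack([(q-c)@yy,(q-c)@zz],1);(cc,wh,ang)=cv2.minAreaRect(a.astype(np.float32));print(" ext y",np.percentile(a[:,0],[.5,99.5]).round(1),"z",np.percentile(a[:,1],[.5,99.5]).round(1),wh,ang)
    zt=np.percentile(a[:,1],99.5);ym=(np.percentile(a[:,0],.5)+np.percentile(a[:,0],99.5))/2
    print(" top back edge",(c+yy*ym+zz*zt).round(1)," edge mid",(c+yy*ym+zz*zt-4*nrm).round(1),"tilt in-plane",)
E
python3 fit.py
```

```text
== top
handle 455 (array([505.8, 246.8]), array([ 87.1, 161.5]), 72.75) 46.07187945118039
blade 494 (array([561.3, 226.4]), array([ 21.9, 119.8]), 72.04) 36.480442980184534
rest all 3821 (array([530. , 235.1]), array([169.7, 259.9]), 89.98)
rest floor 2384 (array([530. , 235.1]), array([169.7, 259.9]), 89.98) 5.707229992635234
holder base 2554 (array([597.4, -17.6]), array([226.8, 159.9]), 10.67) 15.719702226314098
rack all 4292 (array([ 466.9, -254. ]), array([219.4, 200.5]), 2.25)
top edge 230 (array([ 416.4, -252.9]), array([118.4,   8.3]), 82.5) 99.70861697729845
top edge 248 (array([ 515.4, -264.7]), array([118.9,   8.8]), 82.03) 99.35776158117005
lips 1453 (array([ 466.2, -258.7]), array([136.2, 131. ]), 82.6)
panel plane 808 [598.4 -16.5 158.7] [0.842 0.157 0.516] lean 31.095520706530625 yaw 10.590002877990454
 ext y [-63.1  63.8] z [-45.5  35.8] (84.29268646240234, 131.7728271484375) 89.77682495117188
 top back edge [580.1 -19.6 189.3]  edge mid [576.8 -20.2 187.3] tilt in-plane
== scene
handle 241 (array([469.3, 255.9]), array([26. , 77.1]), 72.96) 46.225776620801184
blade 3
[... 199 characters left out ...]
), 0.32) 5.596422198627124
holder base 2770 (array([637.1, -10. ]), array([152.3, 161.5]), 10.66) 15.792916743588421
rack all 4250 (array([ 474.1, -256.2]), array([210.9, 207.8]), 0.53)
top edge 253 (array([ 417.6, -252.4]), array([119.4,  14.5]), 82.67) 98.3509447593533
top edge 286 (array([ 517.4, -264.3]), array([119.6,  15. ]), 83.14) 98.63462948526558
lips 1157 (array([ 468.4, -257.8]), array([136. , 132.3]), 82.33)
panel plane 1436 [602.1 -17.6 156. ] [0.837 0.162 0.523] lean 31.50428973417719 yaw 10.925506957078793
 ext y [-60.9  62.3] z [-42.1  37.3] (80.95723724365234, 133.9331817626953) 89.93254089355469
 top back edge [582.9 -20.6 187.8]  edge mid [579.5 -21.3 185.7] tilt in-plane
```

```bash
cat >> h.py <<'E'
from scipy.spatial.transform import Rotation as R
def Rot(q): return R.from_quat(q,scalar_first=True).as_matrix()
def st(p=True):
    o=ctrl.observe();M=Rot(o["ee_rot"]);x=M[:,0];y=M[:,1]
    if p:
        print("t",round(o["t"],2),"pos",o["tool_pos"].round(1),"grasp",(o["tool_pos"]+54*x).round(1),"q",o["q"].round(3),"F",o["force"].round(2),"T",o["ft_torque"].round(2),"gw",round(o["grip_width"],1))
        print("tilt",round(np.degrees(np.arccos(-x[2])),2),"az",round(np.degrees(np.arctan2(x[1],x[0])),1),"xax",x.round(3),"jaw yaw",round(np.degrees(np.arctan2(y[1],y[0])),2),"jaw z",y[2].round(3),"zax",M[:,2].round(3))
    return o,M
def tool(M,dw): return (M.T@np.asarray(dw,float)/1000).round(4)
E
python3 - <<'E'
from h import *
o,M=st(); print(tool(M,[116,-558,0]))
E
```

```text
t 0.1 pos [263.9 538.4 303.1] grasp [263.9 538.3 249.1] q [ 1.115  0.314 -0.048  1.21   0.     1.571] F [-0.4   0.23 -0.43] T [-0.01 -0.   -0.04] gw 85.5
tilt 0.09 az -117.5 xax [-0.001 -0.001 -1.   ] jaw yaw 63.88 jaw z -0.002 zax [ 0.898 -0.44  -0.   ]
[ 0.0007 -0.45    0.3498]
```

Emit:
apply_moves(
  series="0 -0.0395 0.0306 0; 0 -0.0395 0.0306 0; 0 -0.0395 0.0306 0; 0 -0.0395 0.0306 0; 0 -0.0395 0.0306 0",
)

```text
t: 0.6
tool_pos: [313.5, 295.0, 299.1]
ee_rot: [0.689, 0.155, 0.69, -0.158]
force: [1.0, -0.6, 0.2]
grip_width: 85.4
```

Emit:
apply_moves(
  series="0 -0.0395 0.0306 0; 0 -0.0395 0.0306 0; 0 -0.0395 0.0306 0; 0 -0.0395 0.0306 0; 0 -0.0395 0.0306 0",
)

```text
t: 1.1
tool_pos: [363.2, 50.1, 299.4]
ee_rot: [0.69, 0.153, 0.69, -0.157]
force: [1.5, 0.4, -0.6]
grip_width: 85.2
```

```bash
python3 -c "
from h import *
o,M=st(); print(tool(M,[-50,0,0]))"
```

```text
t 1.1 pos [363.2  50.1 299.4] grasp [363.1  49.8 245.4] q [ 0.14  -0.127 -0.546  1.154 -0.004  0.583] F [ 1.47  0.39 -0.6 ] T [-0.01 -0.09 -0.07] gw 85.2
tilt 0.29 az -111.8 xax [-0.002 -0.005 -1.   ] jaw yaw 64.63 jaw z -0.005 zax [ 0.904 -0.428  0.   ]
[ 0.0001 -0.0214 -0.0452]
```

Emit:
apply_moves(
  series="-0.05 -0.01 0 0; -0.05 -0.01 0 0; -0.05 -0.01 0 0; -0.05 0 0 0; -0.05 0 0 0",
)

```text
t: 1.6
tool_pos: [346.6, 16.5, 544.2]
ee_rot: [0.683, 0.157, 0.694, -0.165]
force: [1.1, 0.6, 0.2]
grip_width: 85.5
```

```bash
python3 -c "
from h import *
o,M=st(); print(tool(M,[50,0,0]))"
```

```text
t 1.6 pos [346.6  16.5 544.2] grasp [345.6  16.  490.2] q [ 0.053 -0.138 -0.002  1.726 -0.007  0.512] F [1.13 0.57 0.18] T [ 0.01 -0.03 -0.02] gw 85.5
tilt 1.15 az -156.2 xax [-0.018 -0.008 -1.   ] jaw yaw 63.72 jaw z -0.015 zax [ 0.896 -0.443 -0.013]
[-0.0009  0.0221  0.0448]
```

Emit:
apply_moves(
  series="-0.05 0 0 0; -0.05 0 0 0; -0.05 0 0 0; -0.05 0 0 0; -0.05 0 0 0",
)

```text
t: 2.1
tool_pos: [346.4, 17.4, 735.5]
ee_rot: [0.705, 0.163, 0.672, -0.159]
force: [0.4, 0.1, -0.0]
grip_width: 85.2
```

```bash
python3 -c "
from h import *
o,M=st(); print(tool(M,[50,0,0]))"
```

```text
t 2.1 pos [346.4  17.4 735.5] grasp [349.   17.2 681.6] q [ 0.055  0.034  0.666  2.156 -0.007  0.515] F [ 0.42  0.09 -0.02] T [-0.04 -0.01  0.  ] gw 85.2
tilt 2.74 az -5.3 xax [ 0.048 -0.004 -0.999] jaw yaw 63.67 jaw z 0.017 zax [ 0.895 -0.444  0.045]
[0.0024 0.0222 0.0448]
```

Emit:
apply_moves(
  series="-0.05 0 0 0; -0.05 0 0 0",
)

```text
t: 2.3
tool_pos: [334.3, 16.9, 759.6]
ee_rot: [0.728, 0.17, 0.647, -0.152]
force: [0.1, 0.4, -0.6]
grip_width: 85.5
```

```bash
python3 -c "
from h import *
o,M=st(); print(tool(M,[50,0,0]))"
```

```text
t 2.3 pos [334.3  16.9 759.6] grasp [340.6  16.9 706. ] q [ 0.056  0.004  0.708  2.157 -0.007  0.515] F [ 0.1   0.36 -0.61] T [-0.04  0.1  -0.03] gw 85.5
tilt 6.74 az -0.3 xax [ 0.117 -0.001 -0.993] jaw yaw 63.82 jaw z 0.052 zax [ 0.89  -0.444  0.105]
[0.0059 0.022  0.0445]
```

Emit:
apply_moves(
  series="0.05 -0.003 -0.005 0; 0.05 -0.003 -0.005 0; 0.05 -0.003 -0.005 0; 0.05 -0.003 -0.005 0; 0.05 -0.003 -0.005 0",
)

```text
t: 2.8
tool_pos: [333.1, 14.5, 522.8]
ee_rot: [0.738, 0.173, 0.636, -0.148]
force: [-0.3, -0.8, 1.0]
grip_width: 85.9
```

Emit:
apply_moves(
  series="0.05 -0.003 -0.005 0; 0.05 -0.003 -0.005 0; 0.05 -0.003 -0.005 0; 0.05 -0.003 -0.005 0; 0.05 -0.003 -0.005 0",
)

```text
t: 3.3
tool_pos: [330.9, 12.0, 273.0]
ee_rot: [0.738, 0.173, 0.636, -0.148]
force: [1.4, 0.8, -0.2]
grip_width: 85.3
```

```bash
python3 -c "
from h import *
o,M=st(); print(tool(M,[-50,0,0]))"
```

```text
t 3.3 pos [330.9  12.  273. ] grasp [338.9  12.1 219.6] q [ 0.04  -0.307 -0.751  0.978 -0.005  0.499] F [ 1.42  0.82 -0.16] T [-0.01  0.15  0.02] gw 85.3
tilt 8.52 az 0.4 xax [ 0.148  0.001 -0.989] jaw yaw 63.94 jaw z 0.067 zax [ 0.886 -0.443  0.132]
[-0.0074 -0.0219 -0.0443]
```

Tilt holds at 8.5°. Now test untilting by pushing inward.

Emit:
apply_moves(
  series="-0.007 -0.022 -0.044 0; -0.007 -0.022 -0.044 0; -0.007 -0.022 -0.044 0; -0.007 -0.022 -0.044 0",
)

```text
t: 3.7
tool_pos: [147.9, 12.5, 257.2]
ee_rot: [0.719, 0.167, 0.657, -0.156]
force: [19.9, 1.9, -3.8]
grip_width: 85.0
```

```bash
python3 -c "
from h import *
o,M=st(); print(tool(M,[50,0,0]))"
```

```text
t 3.7 pos [147.9  12.5 257.2] grasp [152.8  12.3 203.5] q [ 0.109 -0.689 -0.947  1.224 -0.014  0.57 ] F [19.89  1.94 -3.76] T [ 0.14 -1.31  0.06] gw 85.0
tilt 5.11 az -2.7 xax [ 0.089 -0.004 -0.996] jaw yaw 63.64 jaw z 0.036 zax [ 0.892 -0.445  0.082]
[0.0045 0.0222 0.0446]
```

Emit:
apply_moves(
  series="0.005 0.022 0.044 0; 0.005 0.022 0.044 0; 0.005 0.022 0.044 0; 0.005 0.022 0.044 0",
)

```text
t: 4.1
tool_pos: [337.8, 13.2, 248.9]
ee_rot: [0.717, 0.166, 0.659, -0.155]
force: [-0.7, 0.6, 1.5]
grip_width: 85.4
```

```bash
cat > kin.py <<'E'
import numpy as np
from scipy.optimize import least_squares
D=np.array([[.314,-.048,1.210,599.6,303.1],[-.127,-.546,1.154,366.6,299.4],[-.138,-.002,1.726,347,544.2],[.034,.666,2.156,346.8,735.5],[.004,.708,2.157,334.7,759.6],[-.307,-.751,.978,331.1,273],[-.689,-.947,1.224,148.4,257.2]])
def fk(p,q2,q3,q4):
    a,h,L1,al,L2,be,L3=p
    s=q2-q3+q4-np.pi/2  # tilt inward +
    r=a+L1*np.sin(q2+al)+L2*np.cos(q2-q3+be)-L3*np.sin(s)
    z=h+L1*np.cos(q2+al)-L2*np.sin(q2-q3+be)-L3*np.cos(s)
    return r,z,-np.degrees(s)
def res(p):
    r,z,s=fk(p,*D[:,:3].T);return np.r_[r-D[:,3],z-D[:,4],.02*(p-p0)*[1,1,1,100,1,100,1]]
p0=np.array([0,300,450,0,450,0,150.])
f=least_squares(res,p0);p=f.x
if __name__=="__main__":
    print(p.round(3),f.fun.round(1)); print(fk(p,*D[:,:3].T)[2])
E
python3 kin.py; python3 -c "
from h import *
o,M=st()"
```

```text
[-1.60000e-02  2.79890e+02  5.21236e+02  0.00000e+00  4.47292e+02
 -1.70000e-01  3.87339e+02] [ 0.1  0.1  0.4 -0.1 -0.2 -0.5  0.2  0.   0.2 -0.3  0.   0.  -0.1  0.2
 -0.  -0.4  1.4  0.  -0.1 -0.3  4.7]
[-0.06896539 -0.12626117 -1.10028943  2.68123202  6.74923237  8.52540153
  5.08765476]
t 4.1 pos [337.8  13.2 248.9] grasp [342.3  13.  195.1] q [ 0.045 -0.221 -0.742  0.967 -0.007  0.502] F [-0.68  0.57  1.48] T [ 0.02  0.06 -0.04] gw 85.4
tilt 4.73 az -2.6 xax [ 0.082 -0.004 -0.997] jaw yaw 63.82 jaw z 0.033 zax [ 0.894 -0.442  0.076]
```

```bash
cat >> kin.py <<'E'
def ik(r,z,tilt):
    a,h,L1,al,L2,be,L3=p;s=-np.radians(tilt)
    f=lambda x:np.array(fk(p,x[0],x[1],np.pi/2+s-x[0]+x[1])[:2])-[r,z]
    best=None
    for x0 in([0.3,-.3],[-.3,-.7],[0,.5],[1,0]):
        g=least_squares(f,x0)
        if g.cost<1e-3:
            q2,q3=g.x;return q2,q3,np.pi/2+s-q2+q3
    return None
def ok(q): return q is not None and -.69<=q[0]<=1.73 and -1.03<=q[1]<=1.25 and -2.08<=q[2]<=2.16
E
python3 - <<'E'
from kin import *
for th in (25,10,0,-5):
  for z in (100,150,200,250,300,400,500):
    rr=[r for r in range(150,950,10) if ok(ik(r,z,th))]
    if not rr: print(th,z,None);continue
    a=rr[0];print(th,z,a,rr[-1],"below:",np.round(ik(a-10,z,th),2) if ik(a-10,z,th) else None,"grasp r",round(a+54*np.sin(np.radians(th))))
# file stroke and rack poses
for r,z,th in((420,215,25),(500,240,25),(580,260,25),(530,160,0)): print(r,z,th,np.round(ik(r,z,th),2))
E
```

```text
25 100 470 940 below: [ 0.03 -1.03  0.07] grasp r 493
25 150 430 940 below: [-0.16 -1.04  0.25] grasp r 453
25 200 380 940 below: [-0.36 -1.04  0.46] grasp r 403
25 250 290 940 below: [-0.67 -1.04  0.76] grasp r 313
25 300 280 940 below: [-0.71 -0.93  0.91] grasp r 303
25 400 280 940 below: [-0.7  -0.71  1.13] grasp r 303
25 500 250 940 below: [-0.7  -0.47  1.36] grasp r 273
10 100 350 940 below: [-0.08 -1.04  0.43] grasp r 359
10 150 310 940 below: [-0.27 -1.03  0.63] grasp r 319
10 200 240 940 below: [-0.52 -1.03  0.88] grasp r 249
10 250 180 940 below: [-0.72 -0.98  1.13] grasp r 189
10 300 190 940 below: [-0.7  -0.86  1.23] grasp r 199
10 400 180 890 below: [-0.69 -0.64  1.45] grasp r 189
10 500 150 820 below: [-0.68 -0.4   1.68] grasp r 159
0 100 280 940 below: [-0.1  -1.04  0.63] grasp r 280
0 150 230 930 below: [-0.31 -1.04  0.84] grasp r 230
0 200 160 910 below: [-0.56 -1.04  1.1 ] grasp r 160
0 250 150 890 below: [-0.62 -0.94  1.25] grasp r 150
0 300 150 870 below: [-0.63 -0.83  1.37] grasp r 150
0 400 150 820 below: [-0.61 -0.6   1.58] grasp r 150
0 500 150 750 below: [-0.56 -0.35  1.78] grasp r 150
-5 100 250 900 below: [-0.09 -1.03  0.71] grasp r 245
-5 150 200 890 below: [-0.3  -1.04  0.91] grasp r 195
-5 200 150 880 below: [-0.49 -1.01  1.14] grasp r 145
-5 250 150 860 below: [-0.53 -0.91  1.28] grasp r 145
-5 300 150 840 below: [-0.55 -0.81  1.4 ] grasp r 145
-5 400 150 780 below: [-0.54 -0.58  1.62] grasp r 145
-5 500 150 710 below: [-0.5  -0.33  1.82] grasp r 145
420 215 25 [-0.26 -0.94  0.46]
500 240 25 [-0.12 -0.77  0.48]
580 260 25 [ 0.02 -0.59  0.53]
530 160 0 [ 0.29 -0.43  0.85]
```

Emit:
apply_moves(
  series="0.045 -0.002 -0.004 0; 0.045 -0.002 -0.004 0; 0.04 -0.002 -0.004 0; -0.002 -0.011 -0.022 0; -0.002 -0.011 -0.022 0",
)

```text
t: 4.6
tool_pos: [295.6, 12.4, 117.6]
ee_rot: [0.716, 0.166, 0.66, -0.156]
force: [22.4, 0.9, -0.5]
grip_width: 85.5
```

```bash
python3 -c "
from h import *
o,M=st(); print(tool(M,[-50,0,0]))"
```

```text
t 4.6 pos [295.6  12.4 117.6] grasp [300.   12.2  63.8] q [ 0.049 -0.143 -1.026  0.607 -0.008  0.508] F [22.39  0.92 -0.49] T [ 0.07 -1.49  0.08] gw 85.5
tilt 4.68 az -2.9 xax [ 0.081 -0.004 -0.997] jaw yaw 63.76 jaw z 0.032 zax [ 0.893 -0.443  0.075]
[-0.0041 -0.0221 -0.0447]
```

Emit:
apply_moves(
  series="0 0 0 0",
)

```text
t: 4.7
tool_pos: [295.3, 12.5, 118.5]
ee_rot: [0.717, 0.166, 0.659, -0.155]
force: [0.3, 0.8, 0.4]
grip_width: 85.6
```

```bash
python3 -c "
from h import *
o,M=st(); print(tool(M,[-50,0,0]))"
```

```text
t 4.7 pos [295.3  12.5 118.5] grasp [299.8  12.3  64.7] q [ 0.049 -0.146 -1.026  0.61  -0.008  0.508] F [0.34 0.84 0.44] T [-0.01  0.04 -0.02] gw 85.6
tilt 4.72 az -2.8 xax [ 0.082 -0.004 -0.997] jaw yaw 63.77 jaw z 0.033 zax [ 0.893 -0.443  0.075]
[-0.0041 -0.0221 -0.0447]
```

Emit:
apply_moves(
  series="-0.002 -0.01 -0.02 0; -0.002 -0.01 -0.02 0; -0.002 -0.01 -0.02 0; -0.001 -0.01 -0.02 0; 0 0 0 0",
)

```text
t: 5.2
tool_pos: [238.9, 14.4, 156.9]
ee_rot: [0.703, 0.162, 0.674, -0.16]
force: [0.8, 1.3, -0.3]
grip_width: 85.7
```

```bash
python3 -c "
from h import *
o,M=st(); print(tool(M,[-50,0,0]))"
```

```text
t 5.2 pos [238.9  14.4 156.9] grasp [241.1  14.  102.9] q [ 0.07  -0.308 -1.026  0.814 -0.009  0.529] F [ 0.79  1.27 -0.26] T [ 0.04  0.02 -0.03] gw 85.7
tilt 2.32 az -9.3 xax [ 0.04  -0.007 -0.999] jaw yaw 63.7 jaw z 0.012 zax [ 0.896 -0.443  0.039]
[-0.002  -0.0222 -0.0448]
```

```bash
python3 -c "
from h import *
o,M=st(False); v=tool(M,[240.5,237.8,25]);print(v,v/8)"
```

```text
[-0.0169  0.32    0.111 ] [-0.0021125  0.04       0.013875 ]
```

Emit:
apply_moves(
  series="-0.01 0.04 0.014 0; -0.008 0.045 0.0155 0; 0 0.045 0.0155 0; 0 0.045 0.0155 0; 0 0.045 0.0155 0",
)

```text
t: 5.7
tool_pos: [403.3, 178.7, 176.0]
ee_rot: [0.702, 0.164, 0.673, -0.164]
force: [-0.6, -0.8, 0.7]
grip_width: 85.4
```

Emit:
apply_moves(
  series="0 0.045 0.0155 0; 0 0.045 0.0155 0; 0 0.01 0.004 -0.075; 0 0 0 -0.079",
)

```text
t: 6.1
tool_pos: [485.4, 259.6, 172.4]
ee_rot: [0.714, 0.107, 0.684, -0.108]
force: [-0.7, -0.0, -0.0]
grip_width: 85.1
```

```bash
python3 -c "
from h import *
o,M=st(); g=o['tool_pos']+54*M[:,0]; print(tool(M,np.array([481.6,251.8,34])-g))
p,d=ctrl.capture('top');cv2.imwrite('pics/t1.png',p[:,:,::-1]);crop('top',p[:,:,::-1],100,300,100,260,'pics/t1c.png',4)"
```

```text
t 6.1 pos [485.4 259.6 172.4] grasp [487.6 259.1 118.5] q [ 0.504  0.289 -0.396  0.854 -0.027  0.809] F [-0.66 -0.01 -0.01] T [-0.04  0.04 -0.07] gw 85.1
tilt 2.42 az -11.6 xax [ 0.041 -0.009 -0.999] jaw yaw 72.52 jaw z 0.004 zax [ 0.953 -0.3    0.042]
[ 0.0842 -0.0092 -0.0071]
```

View pics/t1c.png

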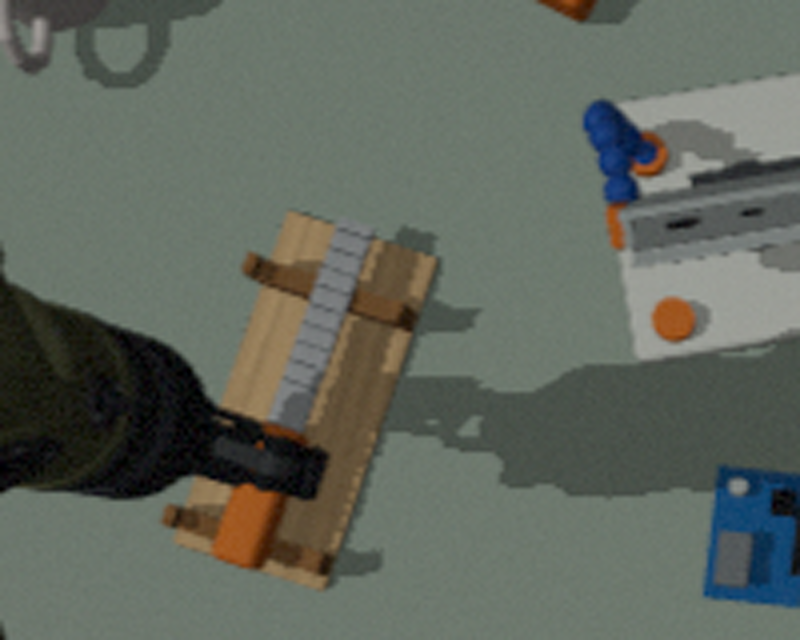

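Emit:
apply_moves(
  series="0.02 -0.009 -0.007 0; 0.03 0 0 0; 0.022 0 0 0; 0.008 0 0 0; 0 0 0 0",
)

```text
t: 6.65
tool_pos: [476.5, 249.9, 86.1]
ee_rot: [0.713, 0.107, 0.684, -0.11]
force: [0.2, 0.6, -1.0]
grip_width: 85.5
```

```bash
python3 -c "
from h import *
o,M=st(); g=o['tool_pos']+54*M[:,0]; print(tool(M,np.array([481.6,251.8,34])-g))"
```

```text
t 6.65 pos [476.5 249.9  86.1] grasp [478.6 249.4  32.1] q [ 0.496  0.369 -0.515  0.656 -0.027  0.804] F [ 0.16  0.58 -0.96] T [-0.05  0.05  0.03] gw 85.5
tilt 2.34 az -13.7 xax [ 0.04  -0.01  -0.999] jaw yaw 72.33 jaw z 0.003 zax [ 0.952 -0.303  0.041]
[-0.0018  0.0032  0.0022]
```

Emit:
apply_moves(
  series="-0.002 0.003 0.002 0; 0 0 0 0; 0 0 0 0; 0 0 0 0; 0 0 0 0",
  fingers=0,
  squeeze=60,
)

```text
t: 7.15
tool_pos: [481.4, 253.3, 91.8]
ee_rot: [0.714, 0.109, 0.683, -0.109]
force: [0.3, -0.3, -1.7]
grip_width: 25.2
```

```bash
python3 -c "
from h import *
o,M=st()"
```

```text
t 7.15 pos [481.4 253.3  91.8] grasp [483.8 252.9  37.9] q [ 0.497  0.367 -0.501  0.666 -0.027  0.807] F [ 0.29 -0.31 -1.71] T [ 0.01  0.17 -0.  ] gw 25.2
tilt 2.58 az -9.1 xax [ 0.044 -0.007 -0.999] jaw yaw 72.25 jaw z 0.007 zax [ 0.951 -0.305  0.044]
```

Emit:
apply_moves(
  series="-0.03 0 0 0; -0.05 0 0 0; -0.048 0 0 -0.123; -0.048 0 0 -0.123; -0.048 0 0 -0.123",
)

```text
t: 7.65
tool_pos: [466.5, 252.4, 315.4]
ee_rot: [0.717, -0.031, 0.696, 0.02]
force: [1.2, 0.3, -1.8]
grip_width: 24.9
```

Emit:
apply_moves(
  series="-0.048 0 0 -0.123; -0.048 0 0 0",
)

```text
t: 7.85
tool_pos: [462.3, 253.3, 415.4]
ee_rot: [0.713, -0.078, 0.693, 0.065]
force: [1.2, 0.6, -1.9]
grip_width: 25.0
```

```bash
python3 -c "
from h import *
o,M=st(); v=tool(M,np.array([335,63,730])-o['tool_pos']);print(v,v/np.linalg.norm(v)*.05)
for n in('top','scene'):
    p,d=ctrl.capture(n);cv2.imwrite(f'pics/{n}2.png',p[:,:,::-1])
"
```

```text
t 7.85 pos [462.3 253.3 415.4] grasp [463.9 252.5 361.5] q [ 0.515  0.14  -0.016  1.396 -0.027  0.311] F [ 1.18  0.59 -1.89] T [ 0.04 -0.   -0.03] gw 25.0
tilt 1.9 az -26.2 xax [ 0.03  -0.015 -0.999] jaw yaw 101.61 jaw z -0.02 zax [0.979 0.202 0.026]
[-0.3154 -0.1671 -0.1548] [-0.04053427 -0.0214752  -0.01989444]
```

View pics/scene2.png

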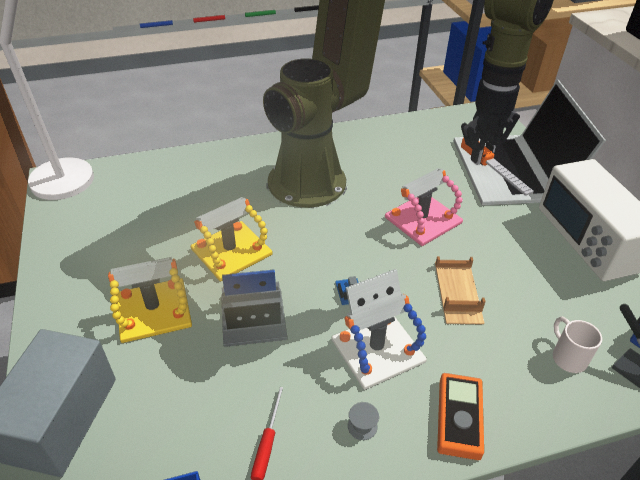

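Emit:
apply_moves(
  series="-0.0405 -0.0215 -0.02 0; -0.0405 -0.0215 -0.02 0; -0.0405 -0.0215 -0.02 0; -0.0405 -0.0215 -0.02 0; -0.0405 -0.0215 -0.02 0",
)

```text
t: 8.45
tool_pos: [379.9, 133.0, 613.4]
ee_rot: [0.713, -0.078, 0.694, 0.066]
force: [0.2, 0.7, -0.7]
grip_width: 24.8
```

Emit:
apply_moves(
  series="-0.0405 -0.0215 -0.02 0; -0.0405 -0.0215 -0.02 0; -0.0405 -0.0215 -0.02 0; -0.04 0 0 0; -0.05 0 0 0",
)

```text
t: 8.95
tool_pos: [323.2, 56.6, 754.8]
ee_rot: [0.74, -0.074, 0.665, 0.067]
force: [0.1, 0.3, -1.9]
grip_width: 25.3
```

```bash
python3 -c "
from h import *
o,M=st()"
```

```text
t 8.95 pos [323.2  56.6 754.8] grasp [328.9  56.6 701.1] q [ 0.189 -0.008  0.681  2.156 -0.02  -0.012] F [ 0.05  0.28 -1.94] T [0.01 0.25 0.04] gw 25.3
tilt 6.06 az -0.2 xax [ 0.106 -0.    -0.994] jaw yaw 101.42 jaw z -0.021 zax [0.975 0.199 0.103]
```

Emit:
apply_moves(
  series="-0.05 0 0 0; -0.05 0 0 0; -0.05 0 0 0; -0.05 0 0 0; -0.05 0 0 0",
)

```text
t: 9.45
tool_pos: [279.0, 49.6, 813.3]
ee_rot: [0.797, -0.069, 0.595, 0.073]
force: [-0.5, 0.0, -1.9]
grip_width: 25.0
```

```bash
python3 -c "
from h import *
o,M=st()"
```

```text
t 9.45 pos [279.   49.6 813.3] grasp [294.1  51.5 761.5] q [ 0.193 -0.1    0.772  2.157 -0.019 -0.013] F [-0.48  0.04 -1.88] T [-0.07  0.4   0.01] gw 25.0
tilt 16.41 az 7.2 xax [ 0.28   0.035 -0.959] jaw yaw 101.47 jaw z -0.022 zax [0.939 0.197 0.282]
```

Emit:
apply_moves(
  series="-0.05 0 0 0; -0.05 0 0 0; -0.05 0 0 0; -0.05 0 0 0; -0.05 0 0 0",
)

```text
t: 9.95
tool_pos: [209.2, 35.1, 865.9]
ee_rot: [0.85, -0.062, 0.517, 0.079]
force: [0.2, -0.3, -1.9]
grip_width: 25.1
```

```bash
python3 -c "
from h import *
o,M=st()
a=np.load('pics/scene0.npy')
S=deproj('scene',a);s=cv2.imread('pics/scene0.png');H=cv2.cvtColor(s,cv2.COLOR_BGR2HSV)
z=S
m=(S[...,0]>540)&(S[...,0]<660)&(S[...,1]>-90)&(S[...,1]<60)&(S[...,2]>142)&(S[...,2]<186)&(H[...,1]<60)
p=S[m];c=p.mean(0)
for k in range(6):
    v=np.linalg.svd(p-c,full_matrices=False)[2][2];p=p[abs((p-c)@v)<2.5];c=p.mean(0)
v*=np.sign(v[2]);print(len(p),c,v,'lean',np.degrees(np.arcsin(v[2])),'yaw',np.degrees(np.arctan2(v[1],v[0])))
"
```

```text
t 9.95 pos [209.2  35.1 865.9] grasp [233.6  38.9 817.9] q [ 0.181 -0.223  0.838  2.157 -0.012 -0.028] F [ 0.23 -0.31 -1.95] T [-0.12  0.63  0.04] gw 25.1
tilt 27.23 az 8.9 xax [ 0.452  0.071 -0.889] jaw yaw 101.5 jaw z -0.024 zax [0.869 0.188 0.457]
899 [596.47507548 -17.36505566 164.26361701] [0.86661975 0.1666061  0.47033245] lean 28.055878571012144 yaw 10.882240391142053
```

```bash
cat >> h.py <<'E'
EDGE=np.array([580,-20.5,185.5])
CF=dict(pitch=2.5,gx=17.,dn=3.9)
def fileframe(o,M):
    a=np.radians(CF["pitch"]);xt,yt,zt=M.T
    fx=np.cos(a)*zt+np.sin(a)*xt; fz=-np.cos(a)*xt+np.sin(a)*zt; fy=yt
    g=o["tool_pos"]+54*xt
    org=g+CF["dn"]*(-fz)-CF["gx"]*fx
    return org,np.stack([fx,fy,fz],1)
def edgef(o,M,edge=None):
    org,F=fileframe(o,M);e=(EDGE if edge is None else edge)
    return F.T@(e-org),F
def goto(o,M,tgt):
    """tool shift (m) so that edge in file frame becomes tgt (mm)"""
    e,F=edgef(o,M);dw=F@(e-np.array(tgt,float));return tool(M,dw),dw
E
python3 -c "
from h import *
o,M=st();e,F=edgef(o,M);print(e.round(1));print('file pitch',np.degrees(np.arcsin(F[2,0])),'yaw',np.degrees(np.arctan2(F[1,0],F[0,0])))
v,dw=goto(o,M,[132,0,-50]);print(v,dw,v/np.linalg.norm(v)*.05,np.linalg.norm(v)/.05)"
```

```text
t 9.95 pos [209.2  35.1 865.9] grasp [233.6  38.9 817.9] q [ 0.181 -0.223  0.838  2.157 -0.012 -0.028] F [ 0.23 -0.31 -1.95] T [-0.12  0.63  0.04] gw 25.1
tilt 27.23 az 8.9 xax [ 0.452  0.071 -0.889] jaw yaw 101.5 jaw z -0.024 zax [0.869 0.188 0.457]
[  49.2 -112.4 -710.1]
file pitch 24.69429720907854 yaw 12.115079865859695
[ 0.6559 -0.1124 -0.1116] [ 221.93965638  -84.73657338 -631.52149043] [ 0.04860289 -0.00832896 -0.00826968] 13.49508251178925
```

Emit:
apply_moves(
  series="0.03 -0.005 -0.005 0; 0.0486 -0.0083 -0.0083 0; 0.0486 -0.0083 -0.0083 0; 0.0486 -0.0083 -0.0083 0; 0.0486 -0.0083 -0.0083 0",
  squeeze=110,
)

```text
t: 10.45
tool_pos: [282.9, 6.2, 659.5]
ee_rot: [0.86, -0.064, 0.5, 0.08]
force: [0.0, 0.3, -0.4]
grip_width: 24.0
```

Emit:
apply_moves(
  series="0.0486 -0.0083 -0.0083 0; 0.0486 -0.0083 -0.0083 0; 0.0486 -0.0083 -0.0083 0; 0.0486 -0.0083 -0.0083 0; 0.0486 -0.0083 -0.0083 0",
)

```text
t: 10.95
tool_pos: [371.3, -25.9, 427.8]
ee_rot: [0.862, -0.064, 0.496, 0.078]
force: [1.4, 0.1, -1.2]
grip_width: 24.4
```

```bash
python3 -c "
from h import *
o,M=st();e,F=edgef(o,M);print(e.round(1));print('file pitch',np.degrees(np.arcsin(F[2,0])),'yaw',np.degrees(np.arctan2(F[1,0],F[0,0])))
v,dw=goto(o,M,[132,0,-40]);print(v,dw,v/np.linalg.norm(v)*.05,np.linalg.norm(v)/.05)"
```

```text
t 10.95 pos [371.3 -25.9 427.8] grasp [398.1 -22.1 381. ] q [-0.179 -0.528 -0.623  0.974  0.159 -0.347] F [ 1.39  0.1  -1.15] T [-0.12  0.66  0.01] gw 24.4
tilt 30.04 az 8.1 xax [ 0.496  0.071 -0.866] jaw yaw 101.41 jaw z -0.033 zax [0.846 0.188 0.499]
[  84.8  -28.  -252.9]
file pitch 27.468301790051914 yaw 12.400571382752988
[ 0.2107 -0.028  -0.0565] [  62.17808208  -23.10393959 -209.64859191] [ 0.04790084 -0.00636556 -0.01284479] 4.398669798927853
```

Emit:
apply_moves(
  series="0.0479 -0.0064 -0.0128 0; 0.0479 -0.0064 -0.0128 0; 0.0479 -0.0064 -0.0128 0; 0.0479 -0.0064 -0.0128 0; 0.01 -0.003 -0.003 0",
)

```text
t: 11.45
tool_pos: [427.2, -50.8, 221.8]
ee_rot: [0.862, -0.064, 0.496, 0.076]
force: [-0.6, 0.6, -1.1]
grip_width: 24.0
```

```bash
python3 -c "
from h import *
for n in('top','scene'):
    p,d=ctrl.capture(n);cv2.imwrite(f'pics/{n}3.png',p[:,:,::-1]);np.save(f'pics/{n}3.npy',d)
    crop(n,p[:,:,::-1],*((200,400,80,240) if n=='top' else (300,460,220,340)),f'pics/{n}3c.png',4 if n=='top' else 5)
o,M=st();e,F=edgef(o,M);print(e.round(1));print('file pitch',np.degrees(np.arcsin(F[2,0])),'yaw',np.degrees(np.arctan2(F[1,0],F[0,0])))
v,dw=goto(o,M,[132,0,-40]);print(v,dw)
org,F=fileframe(o,M);print(proj('scene',org+F@np.array([160,0,2.5])),proj('top',org+F@np.array([160,0,2.5])),proj('scene',org+F@np.array([40,0,2.5])),proj('top',org+F@np.array([40,0,2.5])))
"
```

```text
t 11.55 pos [428.3 -51.1 224.5] grasp [455.2 -47.4 177.8] q [-0.225 -0.283 -0.967  0.388  0.178 -0.386] F [ 0.05 -0.34 -1.15] T [-0.08  0.71 -0.02] gw 24.2
tilt 30.18 az 7.8 xax [ 0.498  0.068 -0.864] jaw yaw 101.26 jaw z -0.035 zax [0.845 0.186 0.501]
[133.7   1.7 -48.4]
file pitch 27.598034008402397 yaw 12.324048187767797
[0.0085 0.0017 0.0013] [ 5.01835134  2.50815729 -6.74677693]
[[372.67267198 257.92608144]] [[287.07678376 152.93853036]] [[344.60521768 245.29869468]] [[299.33144028 213.87787379]]
```

View pics/scene3c.png

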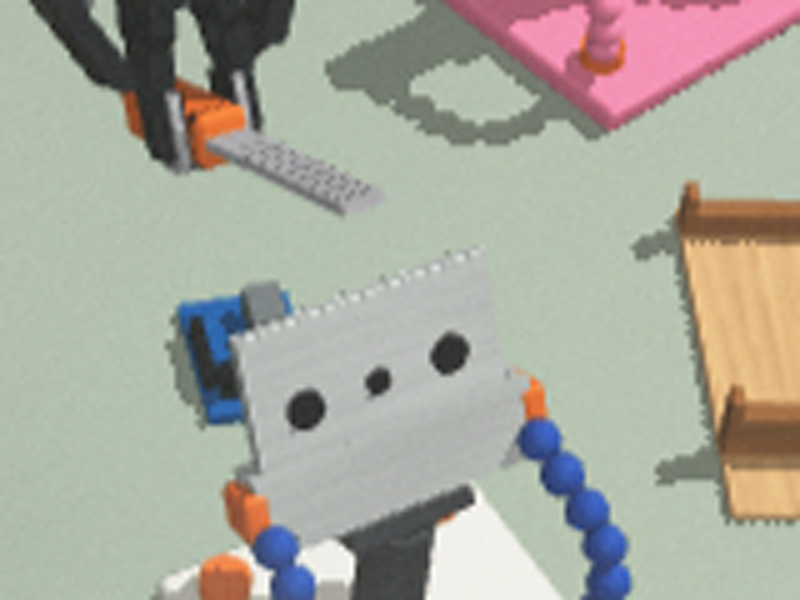

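View pics/top3c.png

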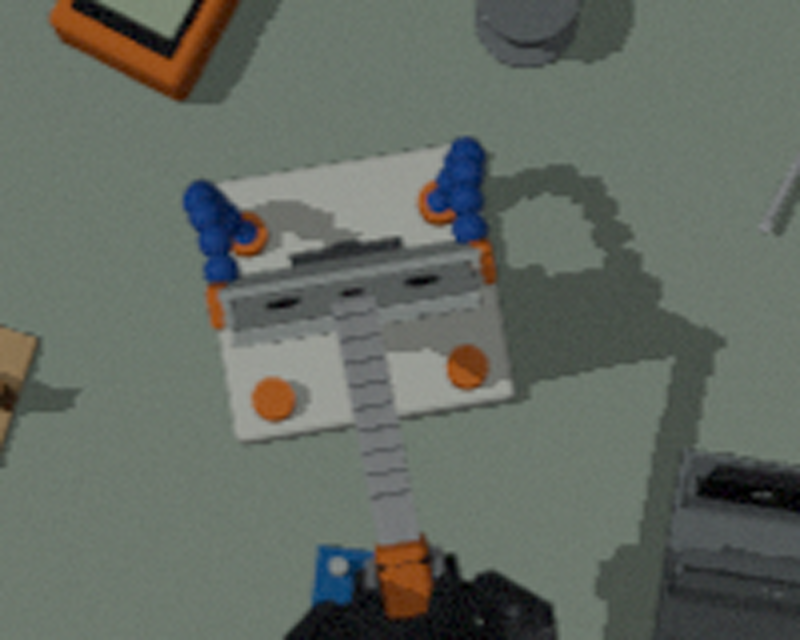

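```bash
cat > blade.py <<'E'
from h import *
import sys
k=sys.argv[1] if len(sys.argv)>1 else '3'
o,M=st(False);org,F=fileframe(o,M)
for n in('top','scene'):
    P=deproj(n,np.load(f'pics/{n}{k}.npy'));im=cv2.imread(f'pics/{n}{k}.png');H=cv2.cvtColor(im,cv2.COLOR_BGR2HSV)
    L=(P-org)@F
    m=(L[...,0]>30)&(L[...,0]<175)&(abs(L[...,1])<18)&(abs(L[...,2])<20)&(H[...,1]<90)&(P[...,2]>100)
    m1=m&(L[...,0]>45)
    q=L[m1];A=np.c_[q[:,0]-100,np.ones(len(q))];s=np.linalg.lstsq(A,q[:,2],rcond=None)[0]
    r=q[:,2]-A@s;g=abs(r)<3;s=np.linalg.lstsq(A[g],q[g,2],rcond=None)[0]
    s2=np.linalg.lstsq(A[g],q[g,1],rcond=None)[0]
    print(n,len(q),"top surf z at x=100 (exp 2.5):",s[1].round(2),"slope deg",np.degrees(s[0]).round(2),"y@100",s2[1].round(2),"yaw",np.degrees(s2[0]).round(2),"x range",np.percentile(q[g,0],[1,99]).round(1))
E
python3 blade.py 3
```

```text
top 632 top surf z at x=100 (exp 2.5): 0.22 slope deg -0.13 y@100 -0.8 yaw -0.01 x range [ 46.7 156.3]
scene 246 top surf z at x=100 (exp 2.5): -0.42 slope deg -0.24 y@100 -1.92 yaw -0.38 x range [ 45.7 161. ]
```

```bash
sed -i 's/dn=3.9/dn=6.5/' h.py; cat > e.py <<'E'
from h import *
import sys
t=[float(a) for a in sys.argv[1:4]]
o,M=st();e,F=edgef(o,M);print('edge in file',e.round(1),'pitch',np.degrees(np.arcsin(F[2,0])).round(2),'yaw',np.degrees(np.arctan2(F[1,0],F[0,0])).round(2),'Ffile',(F.T@o['force']).round(2))
if t: print('shift',goto(o,M,t)[0])
# unit vectors in tool axes
print('fx in tool',(M.T@F[:,0]).round(3),'fz in tool',(M.T@F[:,2]).round(3))
E
python3 e.py 133 0 -12
```

```text
t 11.55 pos [428.3 -51.1 224.5] grasp [455.2 -47.4 177.8] q [-0.225 -0.283 -0.967  0.388  0.178 -0.386] F [ 0.05 -0.34 -1.15] T [-0.08  0.71 -0.02] gw 24.2
tilt 30.18 az 7.8 xax [ 0.498  0.068 -0.864] jaw yaw 101.26 jaw z -0.035 zax [0.845 0.186 0.501]
edge in file [133.7   1.7 -45.8] pitch 27.6 yaw 12.32 Ffile [-0.55 -0.31 -1.02]
shift [ 0.0338  0.0017 -0.0008]
fx in tool [0.044 0.    0.999] fz in tool [-0.999  0.     0.044]
```

```bash
python3 -c "
from kin import *
for r,z in((431,224),(440,205),(446,195),(446,188),(470,205)): print(r,z,np.round(ik(r,z,30.2),3),np.round(ik(r,z,29),3),np.round(ik(r,z,27),3))"
```

```text
431 224 [-0.3   -0.982  0.361] [-0.288 -0.965  0.388] [-0.268 -0.936  0.432]
440 205 [-0.25  -1.001  0.293] [-0.24  -0.983  0.321] [-0.221 -0.954  0.367]
446 195 [-0.22  -1.007  0.256] [-0.21  -0.99   0.285] [-0.193 -0.96   0.332]
446 188 [-0.208 -1.019  0.233] [-0.199 -1.001  0.262] [-0.182 -0.971  0.31 ]
470 205 [-0.181 -0.952  0.272] [-0.171 -0.934  0.302] [-0.155 -0.904  0.35 ]
```

Emit:
apply_moves(
  series="0.017 0.001 0 0; 0.015 0.001 0 0; 0 0 0 0",
)

```text
t: 11.85
tool_pos: [446.6, -47.6, 201.3]
ee_rot: [0.865, -0.065, 0.492, 0.075]
force: [0.0, 0.5, -1.8]
grip_width: 24.4
```

```bash
python3 e.py 133 0 -7
```

```text
t 11.85 pos [446.6 -47.6 201.3] grasp [473.9 -44.1 154.8] q [-0.202 -0.214 -0.987  0.288  0.167 -0.364] F [ 0.03  0.51 -1.77] T [-0.1   0.79  0.06] gw 24.4
tilt 30.6 az 7.5 xax [ 0.505  0.066 -0.861] jaw yaw 101.2 jaw z -0.038 zax [0.841 0.186 0.508]
edge in file [127.4   1.3 -17.4] pitch 28.01 yaw 12.37 Ffile [-0.71  0.56 -1.61]
shift [ 0.0102  0.0013 -0.0061]
fx in tool [0.044 0.    0.999] fz in tool [-0.999 -0.     0.044]
```

Emit:
apply_moves(
  series="0.008 0.001 -0.007 0; 0.004 0 0 0",
)

```text
t: 12.05
tool_pos: [448.2, -47.5, 191.2]
ee_rot: [0.866, -0.066, 0.49, 0.075]
force: [0.2, 0.6, -2.4]
grip_width: 24.2
```

```bash
python3 e.py 133 0 -3
```

```text
t 12.05 pos [448.2 -47.5 191.2] grasp [475.7 -43.9 144.8] q [-0.201 -0.196 -1.005  0.246  0.166 -0.363] F [ 0.19  0.59 -2.4 ] T [-0.09  0.69  0.01] gw 24.2
tilt 30.89 az 7.3 xax [ 0.509  0.065 -0.858] jaw yaw 101.2 jaw z -0.04 zax [0.838 0.187 0.512]
edge in file [130.4   1.1  -8.3] pitch 28.29 yaw 12.45 Ffile [-0.86  0.64 -2.24]
shift [ 0.0052  0.0011 -0.0028]
fx in tool [0.044 0.    0.999] fz in tool [-0.999 -0.     0.044]
```

Emit:
apply_moves(
  series="0.006 0 0 0; 0.004 0 0 0",
)

```text
t: 12.25
tool_pos: [455.3, -47.2, 185.4]
ee_rot: [0.867, -0.066, 0.487, 0.074]
force: [-0.2, 0.0, -1.6]
grip_width: 23.8
```

```bash
python3 e.py 133 0 -3
```

```text
t 12.25 pos [455.3 -47.2 185.4] grasp [483.  -43.7 139.2] q [-0.195 -0.173 -1.007  0.215  0.164 -0.359] F [-0.24  0.04 -1.58] T [-0.07  0.78  0.  ] gw 23.8
tilt 31.18 az 7.2 xax [ 0.514  0.065 -0.856] jaw yaw 101.18 jaw z -0.042 zax [0.836 0.188 0.516]
edge in file [126.7   2.   -0.4] pitch 28.56 yaw 12.51 Ffile [-0.95  0.15 -1.27]
shift [-0.0028  0.002  -0.0062]
fx in tool [ 0.044 -0.     0.999] fz in tool [-0.999  0.     0.044]
```

Emit:
apply_moves(
  series="0.006 0.001 -0.003 0; 0.005 0 -0.001 0",
)

```text
t: 12.45
tool_pos: [459.6, -46.5, 175.6]
ee_rot: [0.869, -0.067, 0.485, 0.074]
force: [-4.8, -0.0, 7.3]
grip_width: 24.2
```

```bash
python3 e.py 133 0 -3
```

```text
t 12.45 pos [459.6 -46.5 175.6] grasp [487.6 -43.  129.6] q [-0.191 -0.148 -1.019  0.172  0.162 -0.355] F [-4.76 -0.02  7.28] T [ 0.24 -0.42  0.08] gw 24.2
tilt 31.46 az 7.1 xax [ 0.518  0.064 -0.853] jaw yaw 101.18 jaw z -0.044 zax [0.833 0.188 0.52 ]
edge in file [127.3   1.7   9.7] pitch 28.84 yaw 12.56 Ffile [-0.56  0.58  8.66]
shift [-0.0129  0.0017 -0.0051]
fx in tool [0.044 0.    0.999] fz in tool [-0.999 -0.     0.044]
```

Emit:
apply_moves(
  series="-0.004 0 0.012 0; 0.001 0 0.018 0",
)

```text
t: 12.65
tool_pos: [481.2, -41.1, 191.9]
ee_rot: [0.867, -0.066, 0.488, 0.074]
force: [-2.8, -0.3, 0.3]
grip_width: 24.6
```

```bash
python3 e.py 70 0 3
```

```text
t 12.65 pos [481.2 -41.1 191.9] grasp [509.  -37.6 145.7] q [-0.163 -0.131 -0.957  0.219  0.147 -0.329] F [-2.77 -0.34  0.28] T [-0.14  0.81  0.  ] gw 24.6
tilt 31.16 az 7.0 xax [ 0.514  0.063 -0.856] jaw yaw 101.08 jaw z -0.043 zax [0.836 0.186 0.516]
edge in file [100.2   1.5   6.6] pitch 28.55 yaw 12.41 Ffile [-2.31  0.19  1.58]
shift [-0.0023  0.0015  0.0303]
fx in tool [0.044 0.    0.999] fz in tool [-0.999 -0.     0.044]
```

Emit:
apply_moves(
  series="0.001 0 0.018 0; 0.002 0 0.018 0",
)

```text
t: 12.85
tool_pos: [513.2, -33.9, 208.1]
ee_rot: [0.867, -0.066, 0.489, 0.073]
force: [-3.6, -1.8, 0.2]
grip_width: 24.7
```

```bash
python3 e.py 68 0 5
```

```text
t 12.85 pos [513.2 -33.9 208.1] grasp [540.8 -30.5 161.8] q [-0.131 -0.091 -0.878  0.258  0.129 -0.3  ] F [-3.59 -1.8   0.23] T [-0.12  1.   -0.02] gw 24.7
tilt 30.99 az 7.0 xax [ 0.511  0.063 -0.857] jaw yaw 101.05 jaw z -0.042 zax [0.838 0.186 0.513]
edge in file [63.8  1.3  8.2] pitch 28.37 yaw 12.35 Ffile [-3.32 -1.09  2.  ]
shift [-0.0034  0.0013 -0.004 ]
fx in tool [ 0.044 -0.     0.999] fz in tool [-0.999 -0.     0.044]
```

Emit:
apply_moves(
  series="0 0 0.003 0; -0.025 0 0.001 0; -0.02 0 0 0; 0 0 0 0",
)

```text
t: 13.25
tool_pos: [494.4, -35.1, 249.8]
ee_rot: [0.866, -0.066, 0.49, 0.074]
force: [0.6, 0.6, -1.2]
grip_width: 24.3
```

```bash
python3 -c "
from h import *
for n in('top','scene'):
    p,d=ctrl.capture(n);cv2.imwrite(f'pics/{n}4.png',p[:,:,::-1]);np.save(f'pics/{n}4.npy',d)
    crop(n,p[:,:,::-1],*((200,400,80,240) if n=='top' else (300,460,220,340)),f'pics/{n}4c.png',4 if n=='top' else 5)
";python3 blade.py 4; python3 e.py 68 0 -30
```

```text
top 712 top surf z at x=100 (exp 2.5): 6.59 slope deg 0.17 y@100 -1.44 yaw -0.16 x range [ 46.2 159. ]
scene 288 top surf z at x=100 (exp 2.5): 4.72 slope deg -0.17 y@100 -2.23 yaw 0.06 x range [ 47.4 161.7]
t 13.35 pos [494.3 -35.  248. ] grasp [521.7 -31.6 201.6] q [-0.141 -0.18  -0.843  0.387  0.135 -0.311] F [ 0.72 -0.04 -0.83] T [-0.06  0.73  0.06] gw 24.3
tilt 30.74 az 7.2 xax [ 0.507  0.064 -0.859] jaw yaw 101.17 jaw z -0.041 zax [0.84  0.187 0.51 ]
edge in file [ 61.7   0.2 -35.7] pitch 28.14 yaw 12.44 Ffile [ 0.22 -0.15 -1.06]
shift [ 0.0055  0.0002 -0.0065]
fx in tool [0.044 0.    0.999] fz in tool [-0.999  0.     0.044]
```

View pics/scene4c.png

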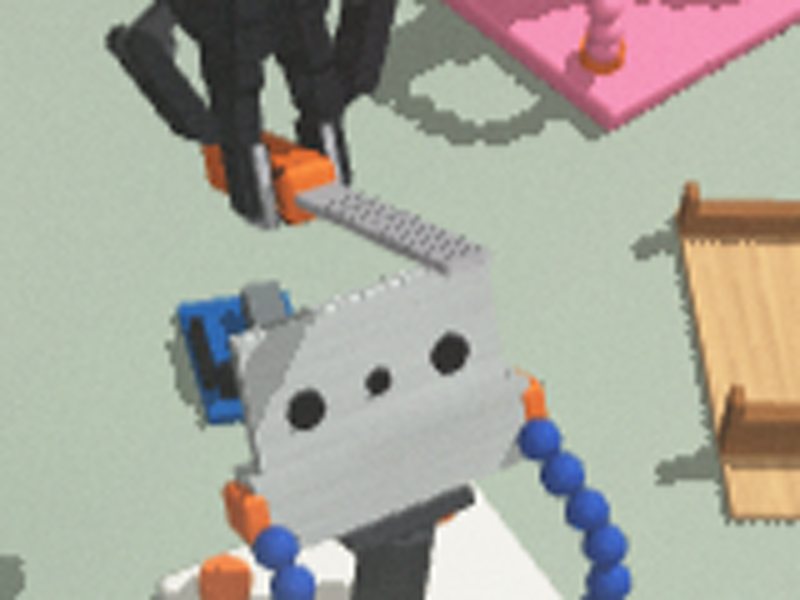

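```bash
sed -i 's/dn=6.5/dn=3.5/' h.py;python3 e.py 132 0 -22
```

```text
t 13.35 pos [494.3 -35.  248. ] grasp [521.7 -31.6 201.6] q [-0.141 -0.18  -0.843  0.387  0.135 -0.311] F [ 0.72 -0.04 -0.83] T [-0.06  0.73  0.06] gw 24.3
tilt 30.74 az 7.2 xax [ 0.507  0.064 -0.859] jaw yaw 101.17 jaw z -0.041 zax [0.84  0.187 0.51 ]
edge in file [ 61.7   0.2 -38.7] pitch 28.14 yaw 12.44 Ffile [ 0.22 -0.15 -1.06]
shift [ 0.0137  0.0002 -0.071 ]
fx in tool [0.044 0.    0.999] fz in tool [-0.999  0.     0.044]
```

Emit:
apply_moves(
  series="0 0 -0.035 0; 0.004 0 -0.036 0; 0.005 0 -0.002 0",
)

```text
t: 13.65
tool_pos: [436.2, -48.0, 199.7]
ee_rot: [0.865, -0.066, 0.491, 0.075]
force: [-1.0, 0.4, -1.3]
grip_width: 24.3
```

```bash
python3 e.py 132 0 -7
```

```text
t 13.65 pos [436.2 -48.  199.7] grasp [463.6 -44.5 153.3] q [-0.209 -0.235 -1.007  0.289  0.169 -0.372] F [-0.98  0.39 -1.33] T [-0.11  0.76 -0.05] gw 24.3
tilt 30.67 az 7.3 xax [ 0.506  0.065 -0.86 ] jaw yaw 101.24 jaw z -0.041 zax [0.84  0.188 0.509]
edge in file [137.1  -0.5 -24. ] pitch 28.07 yaw 12.49 Ffile [-1.39  0.63 -0.74]
shift [ 0.0172 -0.0005  0.0043]
fx in tool [0.044 0.    0.999] fz in tool [-0.999  0.     0.044]
```

Emit:
apply_moves(
  series="0.01 0 0.003 0; 0.006 0 0.001 0",
)

```text
t: 13.85
tool_pos: [446.8, -46.3, 185.3]
ee_rot: [0.865, -0.066, 0.492, 0.075]
force: [-0.2, -0.4, -0.4]
grip_width: 24.4
```

```bash
python3 e.py 130 0 2
```

```text
t 13.85 pos [446.8 -46.3 185.3] grasp [474.  -42.8 138.8] q [-0.196 -0.187 -1.012  0.236  0.162 -0.36 ] F [-0.16 -0.38 -0.37] T [-0.11  0.71  0.02] gw 24.4
tilt 30.55 az 7.3 xax [ 0.504  0.064 -0.861] jaw yaw 101.17 jaw z -0.04 zax [0.842 0.187 0.507]
edge in file [134.5  -0.5  -6.1] pitch 27.95 yaw 12.38 Ffile [-0.39 -0.32 -0.23]
shift [ 0.0082 -0.0005  0.0042]
fx in tool [ 0.044 -0.     0.999] fz in tool [-0.999  0.     0.044]
```

Emit:
apply_moves(
  series="0.005 0 0.002 0; 0.004 0 0.001 0",
)

```text
t: 14.05
tool_pos: [455.3, -44.8, 178.3]
ee_rot: [0.865, -0.066, 0.492, 0.075]
force: [-1.6, 0.5, 1.7]
grip_width: 24.1
```

```bash
python3 e.py 130 0 2
```

```text
t 14.05 pos [455.3 -44.8 178.3] grasp [482.5 -41.3 131.8] q [-0.187 -0.156 -1.009  0.207  0.159 -0.352] F [-1.62  0.51  1.72] T [0.05 0.33 0.05] gw 24.1
tilt 30.54 az 7.4 xax [ 0.504  0.065 -0.861] jaw yaw 101.21 jaw z -0.039 zax [0.842 0.187 0.507]
edge in file [130.2  -0.7   4.2] pitch 27.94 yaw 12.4 Ffile [-0.49  0.74  2.25]
shift [-0.0022 -0.0007  0.0003]
fx in tool [0.044 0.    0.999] fz in tool [-0.999 -0.     0.044]
```

Emit:
apply_moves(
  series="0 0 0.014 0; 0.001 0 0.018 0; 0.001 0 0.018 0; 0.002 0 0.015 0",
)

```text
t: 14.45
tool_pos: [511.6, -32.1, 205.1]
ee_rot: [0.863, -0.065, 0.496, 0.074]
force: [-17.5, -2.7, 10.9]
grip_width: 24.6
```

```bash
python3 e.py 65 0 2
```

```text
t 14.45 pos [511.6 -32.1 205.1] grasp [538.5 -28.7 158.4] q [-0.126 -0.084 -0.871  0.272  0.126 -0.297] F [-17.5   -2.71  10.94] T [-0.33  1.64 -0.1 ] gw 24.6
tilt 30.09 az 7.3 xax [ 0.497  0.064 -0.865] jaw yaw 101.12 jaw z -0.039 zax [0.846 0.186 0.5  ]
edge in file [67.1 -1.   8. ] pitch 27.49 yaw 12.26 Ffile [-10.63   0.3   17.9 ]
shift [-0.0059 -0.001   0.0023]
fx in tool [0.044 0.    0.999] fz in tool [-0.999 -0.     0.044]
```

Emit:
apply_moves(
  series="-0.005 0 0.006 0",
)

```text
t: 14.55
tool_pos: [515.2, -31.1, 212.5]
ee_rot: [0.863, -0.065, 0.496, 0.074]
force: [-2.7, -0.4, 1.1]
grip_width: 24.8
```

```bash
python3 e.py 65 0 2
```

```text
t 14.55 pos [515.2 -31.1 212.5] grasp [542.  -27.6 165.7] q [-0.122 -0.087 -0.854  0.293  0.124 -0.294] F [-2.69 -0.44  1.06] T [-0.09  0.83  0.01] gw 24.8
tilt 30.05 az 7.3 xax [ 0.497  0.064 -0.866] jaw yaw 101.14 jaw z -0.039 zax [0.846 0.186 0.499]
edge in file [60.4 -1.1  3.2] pitch 27.45 yaw 12.29 Ffile [-1.93  0.05  2.2 ]
shift [-0.0014 -0.0011 -0.0045]
fx in tool [0.044 0.    0.999] fz in tool [-0.999 -0.     0.044]
```

Emit:
apply_moves(
  series="-0.02 0 0.001 0; -0.02 0 0 0; 0 0 -0.03 0; 0.002 0 -0.034 0",
)

```text
t: 14.95
tool_pos: [450.2, -44.9, 220.3]
ee_rot: [0.865, -0.067, 0.491, 0.075]
force: [-0.8, -0.6, -2.8]
grip_width: 24.4
```

```bash
python3 -c "
from h import *
for n in('top','scene'):
    p,d=ctrl.capture(n);cv2.imwrite(f'pics/{n}5.png',p[:,:,::-1]);np.save(f'pics/{n}5.npy',d)
    crop(n,p[:,:,::-1],*((200,400,80,240) if n=='top' else (300,460,220,340)),f'pics/{n}5c.png',4 if n=='top' else 5)
";python3 blade.py 5; python3 e.py 132 0 -15
```

```text
top 679 top surf z at x=100 (exp 2.5): 4.27 slope deg 0.62 y@100 -2.36 yaw -0.07 x range [ 46.7 165.2]
scene 251 top surf z at x=100 (exp 2.5): 1.02 slope deg -0.29 y@100 -1.85 yaw 0.07 x range [ 47.5 160. ]
t 15.05 pos [445.3 -44.7 215.9] grasp [472.2 -41.3 169.2] q [-0.192 -0.237 -0.961  0.343  0.159 -0.358] F [-0.06  0.82 -2.  ] T [-0.04  0.76 -0.02] gw 24.3
tilt 30.18 az 7.4 xax [ 0.499  0.064 -0.864] jaw yaw 101.25 jaw z -0.039 zax [0.845 0.188 0.501]
edge in file [121.8  -1.3 -32.9] pitch 27.58 yaw 12.43 Ffile [-0.82  0.89 -1.78]
shift [ 0.0175 -0.0013 -0.0109]
fx in tool [0.044 0.    0.999] fz in tool [-0.999 -0.     0.044]
```

View pics/scene5c.png

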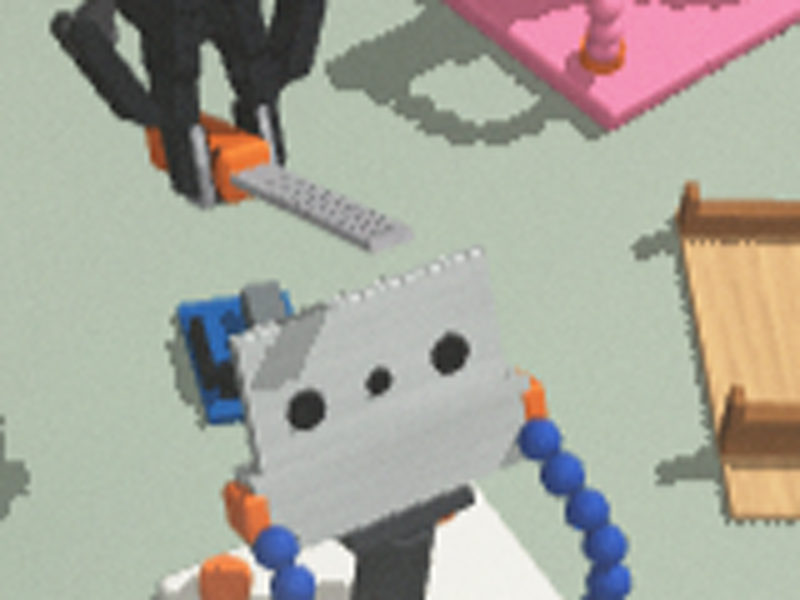

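Emit:
apply_moves(
  series="0.008 0 -0.01 0; 0.008 -0.001 -0.003 0; 0.005 0 0.002 0",
)

```text
t: 15.35
tool_pos: [449.2, -46.8, 193.5]
ee_rot: [0.864, -0.066, 0.493, 0.075]
force: [-0.7, 0.2, -1.8]
grip_width: 24.0
```

```bash
python3 e.py 130 0 2
```

```text
t 15.35 pos [449.2 -46.8 193.5] grasp [476.4 -43.3 146.9] q [-0.195 -0.195 -0.994  0.264  0.161 -0.361] F [-0.73  0.19 -1.83] T [-0.07  0.73  0.02] gw 24.0
tilt 30.43 az 7.2 xax [ 0.502  0.064 -0.862] jaw yaw 101.22 jaw z -0.041 zax [0.842 0.188 0.505]
edge in file [128.8   0.7 -11.9] pitch 27.82 yaw 12.46 Ffile [-1.44  0.4  -1.29]
shift [ 0.0139  0.0007 -0.0018]
fx in tool [ 0.044 -0.     0.999] fz in tool [-0.999  0.     0.044]
```

Emit:
apply_moves(
  series="0.006 0 -0.003 0; 0.005 0 0 0; 0.003 0 0 0",
)

```text
t: 15.65
tool_pos: [457.2, -46.2, 180.3]
ee_rot: [0.865, -0.067, 0.492, 0.075]
force: [-1.4, 0.1, 1.6]
grip_width: 23.8
```

```bash
python3 e.py 130 0 2
```

```text
t 15.65 pos [457.2 -46.2 180.3] grasp [484.5 -42.7 133.8] q [-0.19  -0.156 -1.003  0.211  0.159 -0.357] F [-1.42  0.13  1.63] T [0.   0.43 0.14] gw 23.8
tilt 30.59 az 7.3 xax [ 0.505  0.064 -0.861] jaw yaw 101.29 jaw z -0.041 zax [0.841 0.189 0.507]
edge in file [127.8   0.9   3.2] pitch 27.98 yaw 12.55 Ffile [-0.43  0.34  2.1 ]
shift [-0.0013  0.0009 -0.0021]
fx in tool [0.044 0.    0.999] fz in tool [-0.999 -0.     0.044]
```

Emit:
apply_moves(
  series="0 0 0.008 0; 0.001 0 0.018 0; 0 0 0.018 0; 0 0 0.016 0; 0 0 0.008 0",
)

```text
t: 16.15
tool_pos: [517.0, -32.7, 214.4]
ee_rot: [0.864, -0.066, 0.494, 0.074]
force: [-1.6, 0.8, -0.3]
grip_width: 24.4
```

```bash
python3 e.py 65 0 2
```

```text
t 16.15 pos [517.  -32.7 214.4] grasp [544.1 -29.3 167.8] q [-0.126 -0.088 -0.852  0.29   0.126 -0.299] F [-1.65  0.8  -0.26] T [-0.17  0.83 -0.03] gw 24.4
tilt 30.37 az 7.2 xax [ 0.502  0.063 -0.863] jaw yaw 101.2 jaw z -0.041 zax [0.843 0.188 0.504]
edge in file [57.9  0.9  2. ] pitch 27.77 yaw 12.43 Ffile [-1.4   1.11  0.49]
shift [-0.0003  0.0009 -0.007 ]
fx in tool [0.044 0.    0.999] fz in tool [-0.999 -0.     0.044]
```

Emit:
apply_moves(
  series="0.005 0 0.006 0",
)

```text
t: 16.25
tool_pos: [525.4, -31.1, 213.9]
ee_rot: [0.864, -0.066, 0.493, 0.074]
force: [-9.2, -0.9, 8.5]
grip_width: 24.3
```

```bash
python3 e.py 65 0 2
```

```text
t 16.25 pos [525.4 -31.1 213.9] grasp [552.5 -27.7 167.3] q [-0.119 -0.071 -0.839  0.285  0.123 -0.294] F [-9.25 -0.88  8.49] T [-0.06  0.63  0.09] gw 24.3
tilt 30.42 az 7.2 xax [ 0.502  0.063 -0.862] jaw yaw 101.21 jaw z -0.041 zax [0.843 0.188 0.505]
edge in file [50.6  1.   6.4] pitch 27.81 yaw 12.46 Ffile [-4.2   0.58 11.85]
shift [-0.005   0.001  -0.0142]
fx in tool [0.044 0.    0.999] fz in tool [-0.999 -0.     0.044]
```

Emit:
apply_moves(
  series="-0.01 0 0.003 0; -0.03 0 0 0; -0.04 0 0 0; -0.04 0 0 0",
)

```text
t: 16.65
tool_pos: [466.1, -37.2, 315.0]
ee_rot: [0.861, -0.066, 0.498, 0.076]
force: [-0.1, -0.8, -0.9]
grip_width: 24.3
```

```bash
python3 -c "
from h import *
for n in('top','scene'):
    p,d=ctrl.capture(n);cv2.imwrite(f'pics/{n}6.png',p[:,:,::-1]);np.save(f'pics/{n}6.npy',d)
    crop(n,p[:,:,::-1],*((200,400,80,240) if n=='top' else (300,460,220,340)),f'pics/{n}6c.png',4 if n=='top' else 5)
";python3 blade.py 6; python3 e.py 132 0 -15
```

```text
top 787 top surf z at x=100 (exp 2.5): -2.27 slope deg -0.6 y@100 -0.12 yaw -0.36 x range [ 46.2 154. ]
scene 275 top surf z at x=100 (exp 2.5): 2.86 slope deg -0.42 y@100 -1.73 yaw -0.24 x range [ 47.2 160.7]
t 16.75 pos [468.  -37.7 319.9] grasp [495.  -34.3 273.3] q [-0.159 -0.295 -0.746  0.609  0.143 -0.329] F [ 0.33  0.1  -0.49] T [-0.07  0.61 -0.01] gw 24.4
tilt 30.29 az 7.3 xax [ 0.5    0.064 -0.863] jaw yaw 101.27 jaw z -0.041 zax [0.844 0.189 0.503]
edge in file [  52.4    0.5 -114.3] pitch 27.68 yaw 12.49 Ffile [ 0.08  0.05 -0.59]
shift [ 0.0957  0.0005 -0.0839]
fx in tool [0.044 0.    0.999] fz in tool [-0.999 -0.     0.044]
```

View pics/scene6c.png

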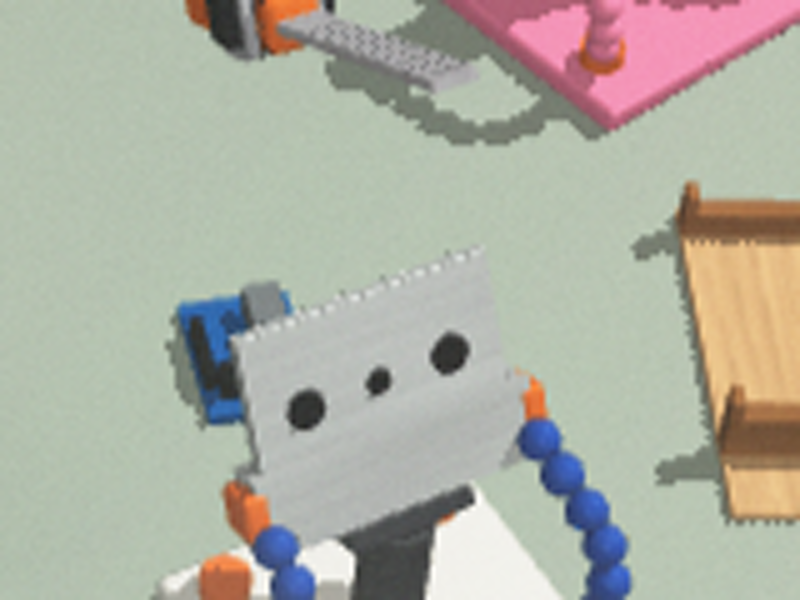

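```bash
cat > tw.py <<'E'
from h import *
import sys
o,M=st()
for a in sys.argv[1:]:
    d=np.array([float(x) for x in a.split(',')]);v=tool(M,d);print(a,v,'n50:',np.linalg.norm(v)/.05)
E
cat > go.py <<'E'
from h import *
import sys
o,M=st()
d=np.array([float(x) for x in sys.argv[1].split(',')])-o['tool_pos'];v=tool(M,d);print(d,v,'rows',np.linalg.norm(v)/.05)
E
python3 tw.py -53,93,-80 -35,-5,-35; python3 -c "
from kin import *
for th in(30,25,20,15,10,5,0):
  print(th,[ (r,min(z for z in range(60,400,5) if ok(ik(r,z,th)))) for r in (420,390,360,330,300,270)])"
```

```text
t 16.75 pos [468.  -37.7 319.9] grasp [495.  -34.3 273.3] q [-0.159 -0.295 -0.746  0.609  0.143 -0.329] F [ 0.33  0.1  -0.49] T [-0.07  0.61 -0.01] gw 24.4
tilt 30.29 az 7.3 xax [ 0.5    0.064 -0.863] jaw yaw 101.27 jaw z -0.041 zax [0.844 0.189 0.503]
-53,93,-80 [ 0.0485  0.1047 -0.0674] n50: 2.6726092119874165
-35,-5,-35 [ 0.0124  0.0034 -0.0481] n50: 0.9957770834880666Traceback (most recent call last):
  File "<string>", line 4, in <module>
    print(th,[ (r,min(z for z in range(60,400,5) if ok(ik(r,z,th)))) for r in (420,390,360,330,300,270)])
                  ~~~^^^^^^^^^^^^^^^^^^^^^^^^^^^^^^^^^^^^^^^^^^^^^^
ValueError: min() iterable argument is empty
```

Emit:
apply_moves(
  series="0.016 0.035 -0.022 0; 0.016 0.035 -0.022 0; 0.016 0.035 -0.022 0; 0 0 -0.02 0; 0 0 -0.03 0",
)

```text
t: 17.25
tool_pos: [387.2, 51.0, 229.6]
ee_rot: [0.861, -0.067, 0.498, 0.075]
force: [0.9, -0.1, -1.1]
grip_width: 24.5
```

```bash
python3 tw.py -35,-5,-35
```

```text
t 17.25 pos [387.2  51.  229.6] grasp [413.9  54.3 182.7] q [ 0.134 -0.409 -1.026  0.434 -0.004 -0.075] F [ 0.94 -0.07 -1.07] T [-0.1   0.72 -0.04] gw 24.5
tilt 29.81 az 7.2 xax [ 0.493  0.062 -0.868] jaw yaw 101.25 jaw z -0.041 zax [0.848 0.189 0.495]
-35,-5,-35 [ 0.0128  0.0033 -0.048 ] n50: 0.9957369130448063
```

Now push into the limit.

Emit:
apply_moves(
  series="0.01 0 -0.04 0; 0.01 0 -0.048 0; 0.01 0 -0.048 0; 0.01 0 -0.048 0; 0.01 0 -0.048 0",
)

```text
t: 17.75
tool_pos: [293.3, 14.8, 222.3]
ee_rot: [0.815, -0.069, 0.57, 0.081]
force: [-0.5, -0.6, -1.1]
grip_width: 24.4
```

```bash
python3 tw.py -35,-5,-35
```

```text
t 17.75 pos [293.3  14.8 222.3] grasp [311.5  17.7 171.5] q [ 0.004 -0.527 -1.026  0.727  0.053 -0.202] F [-0.54 -0.63 -1.05] T [-0.13  0.44 -0.03] gw 24.4
tilt 19.98 az 9.1 xax [ 0.337  0.054 -0.94 ] jaw yaw 102.14 jaw z -0.019 zax [0.918 0.204 0.341]
-35,-5,-35 [ 0.0208  0.0031 -0.0451] n50: 0.995240674409964
```

```bash
python3 tw.py -10,4,-48
```

```text
t 17.75 pos [293.3  14.8 222.3] grasp [311.5  17.7 171.5] q [ 0.004 -0.527 -1.026  0.727  0.053 -0.202] F [-0.54 -0.63 -1.05] T [-0.13  0.44 -0.03] gw 24.4
tilt 19.98 az 9.1 xax [ 0.337  0.054 -0.94 ] jaw yaw 102.14 jaw z -0.019 zax [0.918 0.204 0.341]
-10,4,-48 [ 0.042   0.0069 -0.0247] n50: 0.9842154235735182
```

Emit:
apply_moves(
  series="0.042 0.004 -0.025 0; 0.042 0.004 -0.025 0; 0.042 0.004 -0.025 0; 0.042 0.004 -0.025 0",
)

```text
t: 18.15
tool_pos: [339.3, 15.8, 138.3]
ee_rot: [0.778, -0.066, 0.619, 0.086]
force: [0.5, 0.2, -1.3]
grip_width: 24.2
```

```bash
python3 tw.py -10,4,-48
```

```text
t 18.15 pos [339.3  15.8 138.3] grasp [351.1  18.6  85.7] q [ 0.009 -0.189 -1.025  0.515  0.05  -0.201] F [ 0.55  0.23 -1.29] T [-0.11  0.32 -0.  ] gw 24.2
tilt 12.95 az 13.3 xax [ 0.218  0.052 -0.975] jaw yaw 102.39 jaw z 0.004 zax [0.952 0.208 0.224]
-10,4,-48 [ 0.0448  0.0059 -0.0194] n50: 0.9835059735456617
```

```bash
python3 tw.py -45,4,-10
```

```text
t 18.15 pos [339.3  15.8 138.3] grasp [351.1  18.6  85.7] q [ 0.009 -0.189 -1.025  0.515  0.05  -0.201] F [ 0.55  0.23 -1.29] T [-0.11  0.32 -0.  ] gw 24.2
tilt 12.95 az 13.3 xax [ 0.218  0.052 -0.975] jaw yaw 102.39 jaw z 0.004 zax [0.952 0.208 0.224]
-45,4,-10 [ 0.0001  0.0135 -0.0442] n50: 0.9243159632939377
```

Emit:
apply_moves(
  series="0 -0.004 -0.045 0; 0 -0.004 -0.045 0; 0 -0.004 -0.045 0; 0 -0.004 -0.04 0",
)

```text
t: 18.55
tool_pos: [237.8, -49.6, 170.4]
ee_rot: [0.741, -0.06, 0.661, 0.099]
force: [1.7, -2.2, -1.1]
grip_width: 24.4
```

```bash
python3 tw.py -10,4,-48
```

```text
t 18.55 pos [237.8 -49.6 170.4] grasp [243.5 -46.  116.9] q [-0.308 -0.359 -1.025  0.824  0.097 -0.531] F [ 1.65 -2.17 -1.13] T [-0.16  0.13 -0.01] gw 24.4
tilt 7.21 az 32.5 xax [ 0.106  0.067 -0.992] jaw yaw 103.13 jaw z 0.042 zax [0.968 0.221 0.118]
-10,4,-48 [ 0.0468  0.0041 -0.0145] n50: 0.9833209038762472
```

```bash
python3 go.py 478,253,200
```

```text
t 18.55 pos [237.8 -49.6 170.4] grasp [243.5 -46.  116.9] q [-0.308 -0.359 -1.025  0.824  0.097 -0.531] F [ 1.65 -2.17 -1.13] T [-0.16  0.13 -0.01] gw 24.4
tilt 7.21 az 32.5 xax [ 0.106  0.067 -0.992] jaw yaw 103.13 jaw z 0.042 zax [0.968 0.221 0.118]
[240.18954684 302.64550511  29.55583786] [0.0165 0.2412 0.3028] rows 7.749516888167933
```

Emit:
apply_moves(
  series="-0.01 0.015 0.02 0; 0 0.03 0.038 0; 0 0.03 0.038 0; 0 0.03 0.038 0; 0 0.03 0.038 0",
)

```text
t: 19.05
tool_pos: [376.7, 110.8, 203.3]
ee_rot: [0.742, -0.048, 0.663, 0.083]
force: [1.5, -0.8, -0.2]
grip_width: 24.3
```

Emit:
apply_moves(
  series="0 0.03 0.038 0; 0 0.025 0.032 0.135; 0 0 0 0.135; 0 0 0 0.135; 0 0 0 0.13",
)

```text
t: 19.55
tool_pos: [442.4, 188.7, 209.3]
ee_rot: [0.728, 0.155, 0.66, -0.097]
force: [0.7, 0.1, -1.9]
grip_width: 24.4
```

```bash
python3 go.py 478,253,150
```

```text
t 19.55 pos [442.4 188.7 209.3] grasp [448.3 192.1 155.7] q [ 0.394  0.068 -0.583  0.795  0.016  0.755] F [ 0.67  0.13 -1.92] T [-0.08  0.2  -0.04] gw 24.4
tilt 7.24 az 30.1 xax [ 0.109  0.063 -0.992] jaw yaw 69.63 jaw z 0.097 zax [ 0.932 -0.354  0.08 ]
[ 35.59090162  64.27511322 -59.27253273] [0.0667 0.0665 0.0057] rows 1.8871809664152508
```

Emit:
apply_moves(
  series="0.02 0.033 0.003 -0.045; 0.02 0.027 0.001 0; 0.02 0 0 0; 0 0 0 0",
)

```text
t: 19.95
tool_pos: [474.2, 250.8, 150.1]
ee_rot: [0.731, 0.139, 0.662, -0.083]
force: [-1.3, 0.2, -1.0]
grip_width: 24.4
```

```bash
python3 go.py 477.6,247.8,98;python3 -c "
from h import *
for n in('top','scene'):
    p,d=ctrl.capture(n);cv2.imwrite(f'pics/{n}7.png',p[:,:,::-1]);np.save(f'pics/{n}7.npy',d)
    crop(n,p[:,:,::-1],*((100,300,100,260) if n=='top' else (400,520,220,340)),f'pics/{n}7c.png',4 if n=='top' else 5)
";python3 blade.py 7
```

```text
t 19.95 pos [474.2 250.8 150.1] grasp [480.  254.3  96.5] q [ 0.484  0.229 -0.543  0.673  0.006  0.801] F [-1.26  0.17 -0.97] T [-0.09  0.24 -0.  ] gw 24.4
tilt 7.22 az 30.3 xax [ 0.109  0.063 -0.992] jaw yaw 72.09 jaw z 0.094 zax [ 0.946 -0.314  0.083]
[  3.42939266  -3.04791106 -52.08962256] [ 0.0519 -0.0067 -0.0001] rows 1.0466154976876656
top 156 top surf z at x=100 (exp 2.5): 1.85 slope deg -1.85 y@100 -0.95 yaw -0.44 x range [ 51.4 157.4]
scene 177 top surf z at x=100 (exp 2.5): 2.08 slope deg -1.39 y@100 1.7 yaw -1.45 x range [ 54.5 160.8]
```

View pics/scene7c.png

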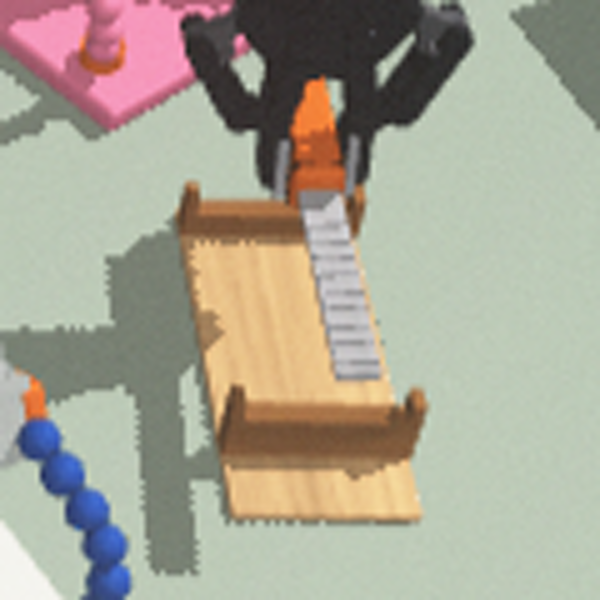

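View pics/top7c.png

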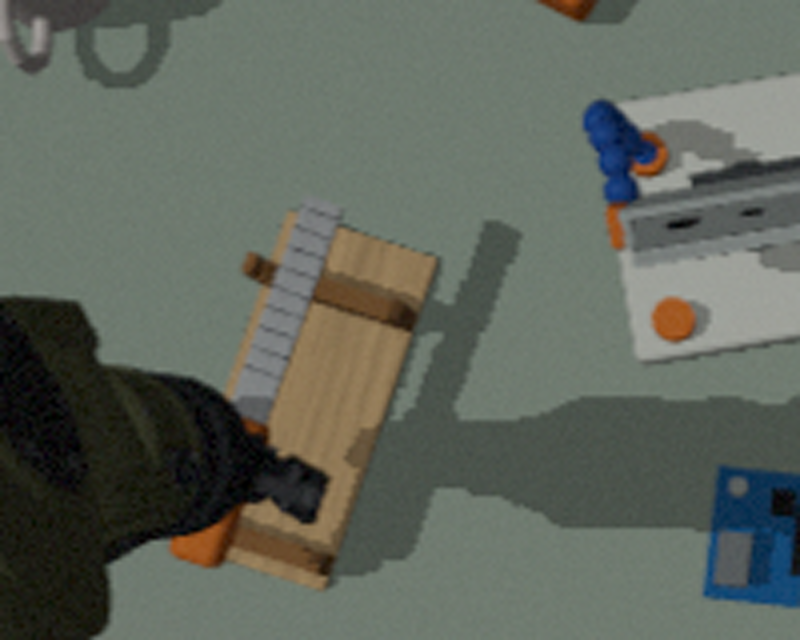

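Emit:
apply_moves(
  series="0.025 -0.005 0 0; 0.018 -0.002 0 0; 0.009 0 0 0",
)

```text
t: 20.35
tool_pos: [481.9, 248.2, 103.7]
ee_rot: [0.734, 0.142, 0.659, -0.081]
force: [0.6, 0.1, -0.7]
grip_width: 24.3
```

```bash
python3 go.py 477.6,247.8,94
```

```text
t 20.35 pos [481.9 248.2 103.7] grasp [488.3 251.9  50.2] q [ 0.472  0.291 -0.591  0.552  0.007  0.791] F [ 0.58  0.1  -0.67] T [-0.08  0.26 -0.03] gw 24.3
tilt 7.87 az 29.9 xax [ 0.119  0.068 -0.991] jaw yaw 72.03 jaw z 0.102 zax [ 0.944 -0.316  0.091]
[-4.28179354 -0.3817942  -9.69634738] [ 0.0091 -0.0027 -0.0048] rows 0.21273457640919585
```

Emit:
apply_moves(
  series="0.007 -0.002 -0.005 0; 0.004 0 -0.001 0",
)

```text
t: 20.55
tool_pos: [477.3, 248.5, 93.0]
ee_rot: [0.735, 0.143, 0.658, -0.082]
force: [-7.4, -8.0, 27.0]
grip_width: 24.1
```

```bash
python3 go.py 477.6,247.8,94
```

```text
t 20.55 pos [477.3 248.5  93. ] grasp [483.8 252.2  39.5] q [ 0.477  0.299 -0.611  0.522  0.006  0.797] F [-7.37 -7.98 27.01] T [-1.35  2.55  0.34] gw 24.1
tilt 7.95 az 29.6 xax [ 0.12   0.068 -0.99 ] jaw yaw 71.96 jaw z 0.103 zax [ 0.944 -0.317  0.093]
[ 0.25330555 -0.7031007   0.98140139] [-0.001  -0.0005  0.0006] rows 0.025377155080899036
```

Emit:
apply_moves(
  series="-0.001 0 0 0; 0 0 0 0; 0 0 0 0",
  fingers=60,
  squeeze=60,
)

```text
t: 20.85
tool_pos: [478.1, 249.0, 96.2]
ee_rot: [0.736, 0.144, 0.657, -0.081]
force: [0.5, 0.8, -0.1]
grip_width: 51.4
```

```bash
python3 -c "
from h import *
st()
for n in('top','scene'):
    p,d=ctrl.capture(n);cv2.imwrite(f'pics/{n}8.png',p[:,:,::-1]);np.save(f'pics/{n}8.npy',d)
    crop(n,p[:,:,::-1],*((100,300,100,260) if n=='top' else (400,520,220,340)),f'pics/{n}8c.png',4 if n=='top' else 5)
"
```

```text
t 20.85 pos [478.1 249.   96.2] grasp [484.8 252.8  42.7] q [ 0.478  0.294 -0.609  0.525  0.005  0.798] F [ 0.51  0.81 -0.07] T [-0.04  0.08  0.04] gw 51.4
tilt 8.16 az 29.6 xax [ 0.123  0.07  -0.99 ] jaw yaw 71.98 jaw z 0.105 zax [ 0.943 -0.318  0.095]
```

View pics/scene8c.png

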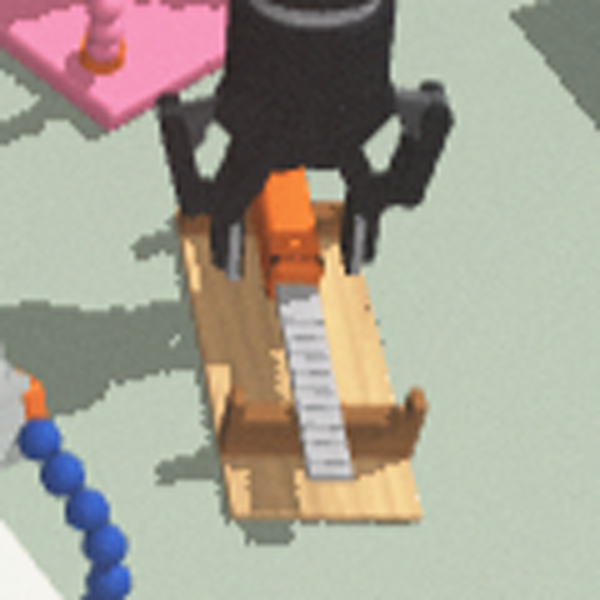

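Emit:
apply_moves(
  series="-0.03 0 0 0; -0.048 0 0 0; -0.048 0 0 0.134; -0.048 0 0 0.134; -0.048 0 0 0.134",
)

```text
t: 21.45
tool_pos: [446.4, 231.4, 316.3]
ee_rot: [0.687, 0.289, 0.63, -0.218]
force: [1.2, 0.8, 0.1]
grip_width: 51.5
```

Emit:
apply_moves(
  series="-0.048 0 0 0.134; -0.048 0 0 0.134; -0.048 0 0 0.134; -0.048 0 0 0.134; -0.048 0 0 0.134",
)

```text
t: 21.95
tool_pos: [416.1, 214.3, 564.2]
ee_rot: [0.547, 0.508, 0.516, -0.419]
force: [0.5, 0.7, 0.5]
grip_width: 51.5
```

```bash
python3 go.py 335,20,740
```

```text
t 21.95 pos [416.1 214.3 564.2] grasp [422.3 217.9 510.7] q [ 0.472 -0.012  0.152  1.602  0.006  1.906] F [0.48 0.66 0.47] T [-0.03  0.13 -0.04] gw 51.5
tilt 7.63 az 29.8 xax [ 0.115  0.066 -0.991] jaw yaw 7.67 jaw z 0.123 zax [ 0.139 -0.989 -0.05 ]
[ -81.05490964 -194.310412    175.81331068] [-0.1964 -0.0838  0.1721] rows 5.485027256085424
```

Emit:
apply_moves(
  series="-0.034 -0.0145 0.03 0; -0.034 -0.0145 0.03 0; -0.034 -0.0145 0.03 0; -0.034 -0.0145 0.03 0; -0.034 -0.0145 0.03 0",
)

```text
t: 22.45
tool_pos: [341.8, 42.7, 724.9]
ee_rot: [0.55, 0.509, 0.516, -0.415]
force: [1.1, -0.6, 1.1]
grip_width: 51.4
```

Emit:
apply_moves(
  series="-0.034 -0.0145 0.025 0; -0.05 0 0 0; -0.05 0 0 0; -0.05 0 0 0; -0.05 0 0 0",
)

```text
t: 22.95
tool_pos: [290.7, 8.5, 809.5]
ee_rot: [0.584, 0.542, 0.469, -0.382]
force: [0.3, 0.2, -0.6]
grip_width: 51.5
```

```bash
python3 go.py 335,20,740
```

```text
t 22.95 pos [290.7   8.5 809.5] grasp [305.3  11.8 757.6] q [-0.033 -0.087  0.77   2.157  0.07   1.417] F [ 0.33  0.17 -0.64] T [-0.01  0.28  0.02] gw 51.5
tilt 16.02 az 12.8 xax [ 0.269  0.061 -0.961] jaw yaw 7.26 jaw z 0.275 zax [ 0.134 -0.991 -0.026]
[ 44.2631045   11.49534788 -69.48690257] [ 0.0794  0.0245 -0.0037] rows 1.6635263749036262
```

Emit:
apply_moves(
  series="-0.05 0 -0.005 0; -0.05 0 -0.005 0; -0.05 0 -0.005 0; -0.05 0 -0.005 0; -0.04 0 -0.005 0",
)

```text
t: 23.45
tool_pos: [218.0, 32.9, 861.9]
ee_rot: [0.62, 0.578, 0.415, -0.331]
force: [0.4, -0.4, -0.1]
grip_width: 51.1
```

```bash
python3 tw.py 0,0,0; python3 - <<'E'
from h import *
# panel pose: refine from latest unobstructed pictures (7)
for k,n in (('8','scene'),('8','top'),('7','scene')):
    S=deproj(n,np.load(f'pics/{n}{k}.npy'));s=cv2.imread(f'pics/{n}{k}.png');H=cv2.cvtColor(s,cv2.COLOR_BGR2HSV)
    m=(S[...,0]>540)&(S[...,0]<660)&(S[...,1]>-95)&(S[...,1]<65)&(S[...,2]>142)&(S[...,2]<195)&(H[...,1]<60)
    m2=m&(S[...,2]<183);p=S[m2];c=p.mean(0)
    for i in range(6):
        v=np.linalg.svd(p-c,full_matrices=False)[2][2];p=p[abs((p-c)@v)<2.5];c=p.mean(0)
    v*=np.sign(v[2]);yy=np.cross([0,0,1],v);yy/=np.linalg.norm(yy);zz=np.cross(v,yy)
    q=S[m];q=q[abs((q-c)@v)<4];a=np.c_[(q-c)@yy,(q-c)@zz]
    top=[np.percentile(a[abs(a[:,0]-y0)<10,1],98) for y0 in(-45,-20,0,20,45)]
    mid=a[(a[:,1]>5)];print(n,k,len(p),'lean',np.degrees(np.arcsin(v[2])).round(2),'yaw',np.degrees(np.arctan2(v[1],v[0])).round(2),'top',np.round(top,1),'y',np.percentile(mid[:,0],[1,99]).round(1))
    ym=np.percentile(mid[:,0],[1,99]).mean();print('  edge',(c+yy*ym+zz*np.median(top)-4*v).round(1))
E
```

```text
t 23.45 pos [218.   32.9 861.9] grasp [241.6  36.7 813.4] q [ 0.14  -0.209  0.835  2.157  0.008  1.584] F [ 0.39 -0.37 -0.07] T [-0.09  0.43  0.02] gw 51.1
tilt 26.24 az 9.1 xax [ 0.437  0.07  -0.897] jaw yaw 7.21 jaw z 0.442 zax [ 0.132 -0.991 -0.013]
0,0,0 [0. 0. 0.] n50: 0.0
scene 8 853 lean 28.3 yaw 10.75 top [27.7 28.2 27.6 27.6 27.2] y [-59.   58.2]
  edge [580.8 -20.2 185.5]
top 8 341 lean 27.28 yaw 10.74 top [29.6 30.6 29.7 28.8 29. ] y [-58.9  59.2]
  edge [578.9 -20.8 187.8]
scene 7 818 lean 28.34 yaw 10.63 top [28.  28.2 28.5 28.1 28.5] y [-58.2  60.6]
  edge [580.9 -20.4 185.5]
```

```bash
python3 go.py 510,-33,320
```

```text
t 23.45 pos [218.   32.9 861.9] grasp [241.6  36.7 813.4] q [ 0.14  -0.209  0.835  2.157  0.008  1.584] F [ 0.39 -0.37 -0.07] T [-0.09  0.43  0.02] gw 51.1
tilt 26.24 az 9.1 xax [ 0.437  0.07  -0.897] jaw yaw 7.21 jaw z 0.442 zax [ 0.132 -0.991 -0.013]
[ 292.00763587  -65.88818593 -541.86595606] [0.6089 0.013  0.1109] rows 12.381066513027056
```

Emit:
apply_moves(
  series="0.03 0 0.005 0; 0.049 0.001 0.009 0; 0.049 0.001 0.009 0; 0.049 0.001 0.009 0; 0.049 0.001 0.009 0",
)

```text
t: 23.95
tool_pos: [321.8, 14.1, 668.7]
ee_rot: [0.629, 0.583, 0.408, -0.314]
force: [0.1, -0.2, 0.1]
grip_width: 51.4
```

Emit:
apply_moves(
  series="0.049 0.001 0.009 0; 0.049 0.001 0.009 0; 0.049 0.001 0.009 0; 0.049 0.001 0.009 -0.05; 0.049 0.001 0.009 0",
)

```text
t: 24.45
tool_pos: [446.0, -4.8, 452.4]
ee_rot: [0.646, 0.567, 0.415, -0.298]
force: [0.5, -0.4, 0.0]
grip_width: 51.3
```

```bash
cat > pg.py <<'E'
from h import *
import sys
d=float(sys.argv[1]); back=float(sys.argv[2])
L=np.radians(28);Y=np.radians(10.7)
zp=np.array([-np.sin(L)*np.cos(Y),-np.sin(L)*np.sin(Y),np.cos(L)]);xp=np.array([np.cos(L)*np.cos(Y),np.cos(L)*np.sin(Y),np.sin(L)])
edge=np.array([580,-20.5,186])
o,M=st();G=edge-d*zp+back*zp
g=o['tool_pos']+54*M[:,0]
print('to G: tool shift',tool(M,G-g),'err angle x',np.degrees(np.arccos(-M[:,0]@zp)).round(2),'jaw err',np.degrees(np.arccos(abs(M[:,1]@xp))).round(2),'jaw in panel (x,z)',(M[:,1]@xp).round(3),(M[:,1]@zp).round(3),'jaw.yp',(M[:,1]@np.cross(zp,xp)).round(3))
E
python3 pg.py 16 60
```

```text
t 24.45 pos [446.   -4.8 452.4] grasp [ 4.719e+02 -2.000e-01  4.052e+02] q [-0.083 -0.364 -0.48   0.962  0.125  1.316] F [ 0.53 -0.39  0.04] T [-0.06  0.42 -0.03] gw 51.3
tilt 29.06 az 10.1 xax [ 0.478  0.085 -0.874] jaw yaw 11.86 jaw z 0.486 zax [ 0.198 -0.98   0.013]
to G: tool shift [ 0.1976 -0.0167  0.0387] err angle x 1.1 jaw err 1.46 jaw in panel (x,z) 1.0 0.018 jaw.yp 0.018
```

Alignment within 1.5°. Move to standoff.

Emit:
apply_moves(
  series="0.048 -0.004 0.01 0; 0.048 -0.004 0.01 0; 0.048 -0.004 0.01 0; 0.04 -0.004 0.008 0; 0.012 0 0 0",
)

```text
t: 24.95
tool_pos: [533.0, -21.8, 264.8]
ee_rot: [0.647, 0.566, 0.417, -0.295]
force: [-0.5, 0.7, 0.2]
grip_width: 51.6
```

```bash
python3 pg.py 16 40;python3 -c "
from h import *
for n in('top','scene'):
    p,d=ctrl.capture(n);cv2.imwrite(f'pics/{n}9.png',p[:,:,::-1]);np.save(f'pics/{n}9.npy',d)
    crop(n,p[:,:,::-1],*((200,400,80,240) if n=='top' else (300,460,220,340)),f'pics/{n}9c.png',4 if n=='top' else 5)
"
```

```text
t 24.95 pos [533.  -21.8 264.8] grasp [558.8 -16.9 217.6] q [-0.11  -0.102 -0.722  0.462  0.142  1.287] F [-0.5   0.69  0.2 ] T [-0.07  0.53  0.04] gw 51.6
tilt 29.08 az 10.7 xax [ 0.478  0.09  -0.874] jaw yaw 12.22 jaw z 0.486 zax [ 0.205 -0.979  0.011]
to G: tool shift [0.0134 0.0025 0.0075] err angle x 1.08 jaw err 1.71 jaw in panel (x,z) 1.0 0.019 jaw.yp 0.023
```

View pics/scene9c.png

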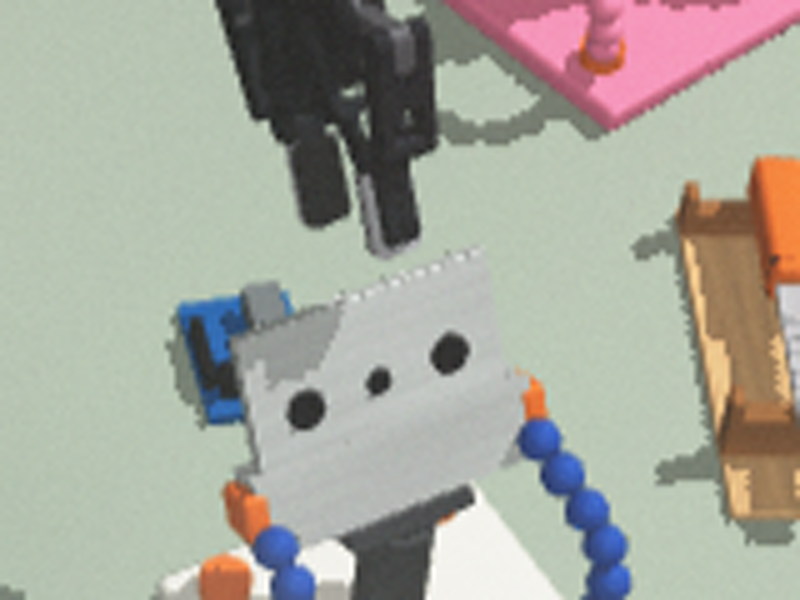

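View pics/top9c.png

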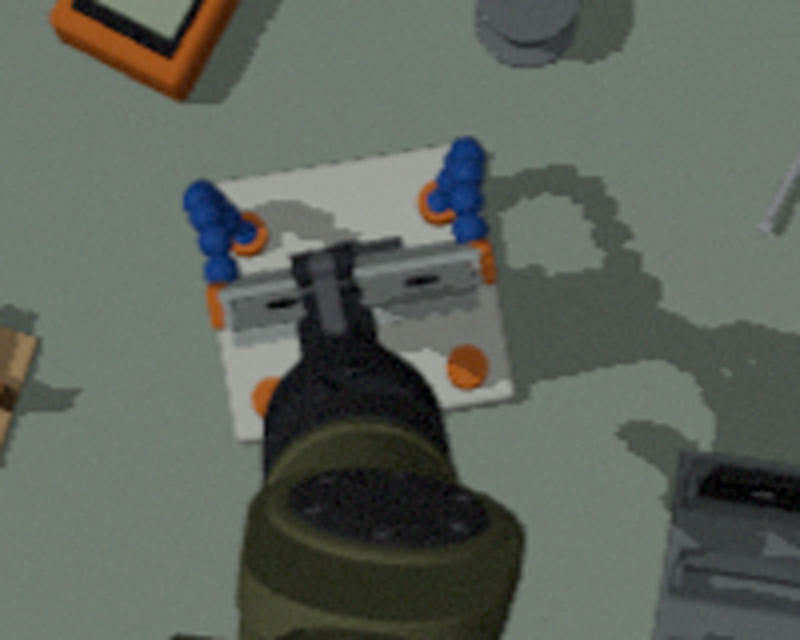

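Emit:
apply_moves(
  series="0.005 0.002 0.007 0.02; 0.018 0 0 0; 0.018 0 0 0; 0.008 0 0 0",
)

```text
t: 25.45
tool_pos: [564.1, -22.1, 232.5]
ee_rot: [0.644, 0.575, 0.41, -0.295]
force: [-0.4, -0.3, -0.6]
grip_width: 51.2
```

```bash
python3 pg.py 16 0
```

```text
t 25.45 pos [564.1 -22.1 232.5] grasp [590.6 -17.1 185.7] q [-0.104 -0.012 -0.728  0.351  0.142  1.313] F [-0.38 -0.3  -0.64] T [-0.1   0.51  0.01] gw 51.2
tilt 29.87 az 10.5 xax [ 0.49   0.091 -0.867] jaw yaw 11.01 jaw z 0.498 zax [ 0.189 -0.982  0.004]
to G: tool shift [ 0.0103 -0.01    0.0013] err angle x 1.87 jaw err 1.89 jaw in panel (x,z) 0.999 0.033 jaw.yp 0.005
```

Emit:
apply_moves(
  series="0.003 -0.009 0.001 0; 0.007 -0.003 0 0",
)

```text
t: 25.65
tool_pos: [560.0, -24.1, 219.8]
ee_rot: [0.645, 0.575, 0.409, -0.294]
force: [-0.1, -0.5, 0.2]
grip_width: 51.4
```

```bash
python3 pg.py 16 0
```

```text
t 25.65 pos [560.  -24.1 219.8] grasp [586.6 -19.2 173.1] q [-0.109 -0.006 -0.757  0.313  0.145  1.307] F [-0.08 -0.52  0.2 ] T [-0.07  0.49 -0.01] gw 51.4
tilt 30.08 az 10.4 xax [ 0.493  0.091 -0.865] jaw yaw 11.05 jaw z 0.501 zax [ 0.189 -0.982  0.005]
to G: tool shift [0.0015 0.     0.    ] err angle x 2.09 jaw err 2.1 jaw in panel (x,z) 0.999 0.036 jaw.yp 0.005
```

Emit:
apply_moves(
  series="0.001 0 0 0; 0 0 0 0; 0 0 0 0; 0 0 0 0; 0 0 0 0",
  fingers=0,
  squeeze=70,
)

```text
t: 26.15
tool_pos: [558.8, -24.4, 218.7]
ee_rot: [0.644, 0.575, 0.409, -0.295]
force: [0.0, 0.6, -0.9]
grip_width: 7.0
```

```bash
python3 pg.py 16 0
```

```text
t 26.15 pos [558.8 -24.4 218.7] grasp [585.3 -19.6 171.9] q [-0.11  -0.006 -0.76   0.313  0.144  1.308] F [ 0.    0.63 -0.94] T [-0.22  1.25  0.03] gw 7.0
tilt 29.97 az 10.4 xax [ 0.491  0.09  -0.866] jaw yaw 10.96 jaw z 0.5 zax [ 0.188 -0.982  0.004]
to G: tool shift [ 0.0011  0.0018 -0.0001] err angle x 1.98 jaw err 1.98 jaw in panel (x,z) 0.999 0.034 jaw.yp 0.004
```

Gripped (7 mm ≈ panel). Lift along the panel's z (tool −x).

Emit:
apply_moves(
  series="-0.01 0 0 0; -0.02 0 0 0; -0.025 0 0 0; -0.03 0 0 0; -0.03 0 0 0",
)

```text
t: 26.65
tool_pos: [497.6, -34.2, 313.3]
ee_rot: [0.641, 0.573, 0.414, -0.299]
force: [1.2, 0.6, -2.0]
grip_width: 7.4
```

```bash
python3 tw.py 0,0,0;python3 -c "
from h import *
for n in('scene',):
    p,d=ctrl.capture(n);cv2.imwrite(f'pics/{n}10.png',p[:,:,::-1]);np.save(f'pics/{n}10.npy',d)
    crop(n,p[:,:,::-1],*((200,400,80,240) if n=='top' else (300,460,180,340)),f'pics/{n}10c.png',4 if n=='top' else 4)
"
```

```text
t 26.65 pos [497.6 -34.2 313.3] grasp [523.4 -29.2 266.2] q [-0.153 -0.21  -0.692  0.606  0.164  1.268] F [ 1.23  0.55 -2.02] T [-0.17  0.74  0.01] gw 7.4
tilt 29.12 az 10.9 xax [ 0.478  0.092 -0.874] jaw yaw 10.89 jaw z 0.487 zax [ 0.189 -0.982  0.   ]
0,0,0 [0. 0. 0.] n50: 0.0
```

View pics/scene10c.png

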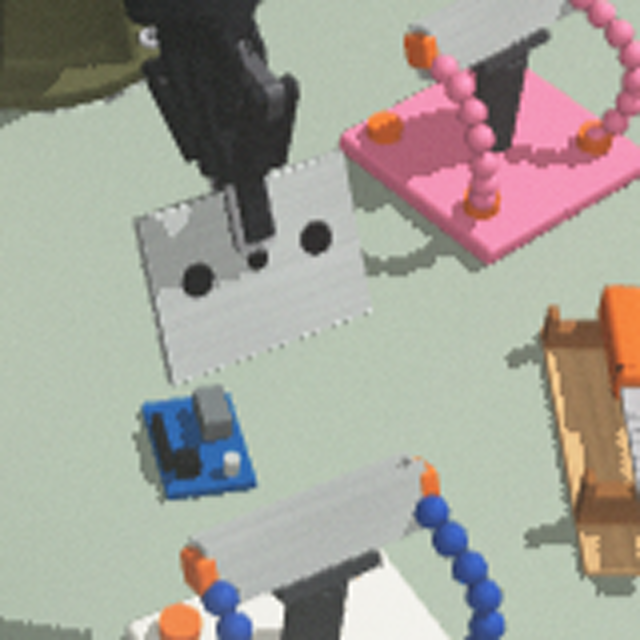

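```bash
python3 go.py 400,74,240
```

```text
t 26.7 pos [497.9 -34.6 318.2] grasp [523.9 -29.7 271.1] q [-0.154 -0.216 -0.687  0.611  0.165  1.267] F [-0.83  0.18  0.55] T [-0.14  0.64 -0.01] gw 6.7
tilt 29.41 az 10.7 xax [ 0.483  0.091 -0.871] jaw yaw 10.93 jaw z 0.491 zax [ 0.189 -0.982  0.002]
[-97.86057038 108.58194824 -78.16212518] [ 0.0307 -0.1041 -0.1252] rows 3.3138702448949324
```

Emit:
apply_moves(
  series="0.006 -0.02 -0.025 0; 0.009 -0.029 -0.034 0; 0.009 -0.029 -0.034 0; 0.007 -0.026 -0.032 0; 0 -0.02 0 0",
)

```text
t: 27.2
tool_pos: [384.8, 72.4, 232.4]
ee_rot: [0.644, 0.576, 0.407, -0.295]
force: [-1.2, -1.1, -3.3]
grip_width: 7.2
```

```bash
python3 tw.py -10,-2,-48 -35,-6,-35
```

```text
t 27.2 pos [384.8  72.4 232.4] grasp [411.5  77.3 185.7] q [ 0.189 -0.414 -1.024  0.434 -0.005  1.571] F [-1.15 -1.06 -3.29] T [-0.18  0.79  0.01] gw 7.2
tilt 30.19 az 10.3 xax [ 0.495  0.09  -0.864] jaw yaw 10.8 jaw z 0.503 zax [ 0.185 -0.983  0.004]
-10,-2,-48 [ 0.0364 -0.033  -0.0001] n50: 0.9826433737628316
-35,-6,-35 [ 0.0124 -0.0483 -0.0007] n50: 0.9974246838734242
```

Emit:
apply_moves(
  series="0.015 -0.035 0 0; 0.022 -0.045 0 0; 0.022 -0.045 0 0; 0.022 -0.045 0 0; 0.022 -0.045 0 0",
)

```text
t: 27.7
tool_pos: [346.0, 65.6, 180.5]
ee_rot: [0.614, 0.535, 0.46, -0.354]
force: [0.0, -0.0, -2.5]
grip_width: 6.8
```

```bash
python3 tw.py -10,-2,-48 -35,-6,-35
```

```text
t 27.7 pos [346.   65.6 180.5] grasp [363.6  68.8 129.6] q [ 0.19  -0.314 -1.024  0.523 -0.004  1.572] F [ 0.05 -0.01 -2.55] T [-0.1   0.48 -0.03] gw 6.8
tilt 19.34 az 10.2 xax [ 0.326  0.059 -0.944] jaw yaw 10.84 jaw z 0.331 zax [ 0.187 -0.982  0.003]
-10,-2,-48 [ 0.0419 -0.0255 -0.0001] n50: 0.9809933740856764
-35,-6,-35 [ 0.0213 -0.0451 -0.0008] n50: 0.9976652745284864
```

Emit:
apply_moves(
  series="0.008 -0.048 0 0; 0.008 -0.048 0 0; 0.008 -0.048 0 0; 0.008 -0.048 0 0; 0.008 -0.048 0 0",
)

```text
t: 28.2
tool_pos: [215.0, 39.7, 210.0]
ee_rot: [0.581, 0.496, 0.502, -0.405]
force: [0.6, 0.4, -2.9]
grip_width: 6.9
```

```bash
python3 tw.py -10,-2,-48 -35,-6,-35
```

```text
t 28.2 pos [215.   39.7 210. ] grasp [224.1  41.2 156.8] q [ 0.188 -0.557 -1.024  0.933 -0.005  1.576] F [ 0.64  0.42 -2.95] T [-0.08  0.19 -0.03] gw 6.9
tilt 9.8 az 9.2 xax [ 0.168  0.027 -0.985] jaw yaw 10.5 jaw z 0.17 zax [ 0.182 -0.983  0.004]
-10,-2,-48 [ 0.0456 -0.0182 -0.    ] n50: 0.9819572292111302
-35,-6,-35 [ 0.0284 -0.0409 -0.0006] n50: 0.9959377490586447
```

Emit:
apply_moves(
  series="0.044 -0.022 0 0; 0.044 -0.022 0 0; 0.04 -0.025 0 0",
)

```text
t: 28.5
tool_pos: [232.0, 42.1, 175.7]
ee_rot: [0.563, 0.475, 0.522, -0.43]
force: [-0.3, 0.5, -2.5]
grip_width: 7.3
```

```bash
python3 tw.py -10,-2,-48 -35,-6,-35
```

```text
t 28.5 pos [232.   42.1 175.7] grasp [236.5  42.8 121.9] q [ 0.184 -0.388 -1.024  0.849 -0.004  1.575] F [-0.28  0.54 -2.54] T [-0.01  0.11 -0.06] gw 7.3
tilt 4.89 az 7.7 xax [ 0.085  0.011 -0.996] jaw yaw 10.3 jaw z 0.085 zax [ 0.179 -0.984  0.004]
-10,-2,-48 [ 0.047  -0.0142 -0.    ] n50: 0.9819653761716854
-35,-6,-35 [ 0.0318 -0.0384 -0.0005] n50: 0.9972060970531617
```

Two more pushes for the last 5°.

Emit:
apply_moves(
  series="0.02 -0.044 0 0; 0.02 -0.044 0 0; 0 0 0 0",
)

```text
t: 28.8
tool_pos: [186.6, 33.5, 188.1]
ee_rot: [0.548, 0.459, 0.536, -0.449]
force: [0.2, 0.6, -1.8]
grip_width: 7.5
```

```bash
python3 tw.py -10,-2,-48 ;python3 go.py 350,-120,260
```

```text
t 28.8 pos [186.6  33.5 188.1] grasp [187.8  33.5 134.1] q [ 0.183 -0.461 -1.025  0.985 -0.004  1.578] F [ 0.21  0.6  -1.77] T [-0.01 -0.02  0.01] gw 7.5
tilt 1.25 az -0.9 xax [ 0.022 -0.    -1.   ] jaw yaw 10.11 jaw z 0.021 zax [ 0.175 -0.984  0.004]
-10,-2,-48 [ 0.0478 -0.0112  0.    ] n50: 0.9818920510931942
t 28.8 pos [186.6  33.5 188.1] grasp [187.8  33.5 134.1] q [ 0.183 -0.461 -1.025  0.985 -0.004  1.578] F [ 0.21  0.6  -1.77] T [-0.01 -0.02  0.01] gw 7.5
tilt 1.25 az -0.9 xax [ 0.022 -0.    -1.   ] jaw yaw 10.11 jaw z 0.021 zax [ 0.175 -0.984  0.004]
[ 163.3710507  -153.50707239   71.91382576] [-0.0683  0.1354  0.1801] rows 4.708887766766161
```

```bash
python3 go.py 400,-120,320
```

```text
t 28.8 pos [186.6  33.5 188.1] grasp [187.8  33.5 134.1] q [ 0.183 -0.461 -1.025  0.985 -0.004  1.578] F [ 0.21  0.6  -1.77] T [-0.01 -0.02  0.01] gw 7.5
tilt 1.25 az -0.9 xax [ 0.022 -0.    -1.   ] jaw yaw 10.11 jaw z 0.021 zax [ 0.175 -0.984  0.004]
[ 213.3710507  -153.50707239  131.91382576] [-0.1272  0.1859  0.1891] rows 5.8820901047161795
```

Emit:
apply_moves(
  series="-0.02 0.015 0.015 0; -0.021 0.032 0.032 0; -0.021 0.032 0.032 0; -0.021 0.032 0.032 0; -0.021 0.032 0.032 0",
)

```text
t: 29.3
tool_pos: [349.6, -84.0, 291.6]
ee_rot: [0.546, 0.457, 0.54, -0.449]
force: [-0.1, 1.2, -1.9]
grip_width: 6.9
```

Emit:
apply_moves(
  series="-0.021 0.032 0.032 0; -0.01 0.015 0.016 0.1; 0 0 0 0.105; 0 0 0 0.1",
)

```text
t: 29.7
tool_pos: [413.2, -130.9, 323.0]
ee_rot: [0.466, 0.54, 0.459, -0.53]
force: [-0.7, 0.1, -3.4]
grip_width: 7.1
```

```bash
python3 go.py 466,-258,270
```

```text
t 29.7 pos [ 413.2 -130.9  323. ] grasp [ 414.1 -130.8  269. ] q [-0.31  -0.021 -0.396  1.18   0.006  1.405] F [-0.72  0.05 -3.36] T [ 0.02  0.12 -0.01] gw 7.1
tilt 0.98 az 3.0 xax [ 0.017  0.001 -1.   ] jaw yaw -8.27 jaw z 0.017 zax [-0.144 -0.99  -0.003]
[  52.79335528 -127.1286663   -52.96459105] [0.0537 0.0696 0.1184] rows 2.949332805907126
```

Emit:
apply_moves(
  series="0.013 0.02 0.034 -0.015; 0.016 0.023 0.039 0; 0.016 0.018 0.03 0; 0.005 0.005 0.01 0; 0 0 0 0",
)

```text
t: 30.2
tool_pos: [469.1, -259.3, 267.6]
ee_rot: [0.468, 0.537, 0.463, -0.527]
force: [-0.1, 0.6, -2.4]
grip_width: 6.8
```

```bash
python3 go.py 466,-258,270; cat > pan.py <<'E'
from h import *
import sys
k=sys.argv[1]
o,M=st(False)
for n in('top','scene'):
    p,d=ctrl.capture(n);im=p[:,:,::-1];cv2.imwrite(f'pics/{n}{k}.png',im);np.save(f'pics/{n}{k}.npy',d)
    crop(n,im,*((320,480,160,280) if n=='top' else (200,340,160,350)),f'pics/{n}{k}c.png',5 if n=='top' else 3)
    P=deproj(n,d)
    g=o['tool_pos']+54*M[:,0];L=(P-g)@M  # x down, y jaw, z along panel
    m=(abs(L[...,1])<9)&(abs(L[...,2])<75)&(L[...,0]>-25)&(L[...,0]<90)
    q=L[m]
    if n=='scene':
        f=q[(abs(q[:,2])<70)&(abs(q[:,2])>16)];A=np.c_[f[:,0]-30,f[:,2],np.ones(len(f))];s=np.linalg.lstsq(A,f[:,1],rcond=None)[0]
        r=f[:,1]-A@s;f=f[abs(r)<2.5];A=np.c_[f[:,0]-30,f[:,2],np.ones(len(f))];s=np.linalg.lstsq(A,f[:,1],rcond=None)[0]
        print('scene face: y',s[2].round(2),'tilt deg',np.degrees(s[0]).round(2),'yaw',np.degrees(s[1]).round(2),'x range',np.percentile(f[:,0],[1,99]).round(1),'z range',np.percentile(f[:,2],[.5,99.5]).round(1),len(f))
    else:
        f=q[(abs(q[:,2])>16)&(q[:,0]<0)]
        if len(f): print('top: z range',np.percentile(f[:,2],[.5,99.5]).round(1),'y',np.median(f[:,1]).round(2),'x(top)',np.median(f[:,0]).round(1),len(f))
E
python3 pan.py 11
```

```text
t 30.2 pos [ 469.1 -259.3  267.6] grasp [ 470.  -259.1  213.6] q [-0.51   0.203 -0.276  1.08   0.011  1.195] F [-0.07  0.57 -2.37] T [ 0.04  0.02 -0.02] gw 6.8
tilt 0.93 az 11.2 xax [ 0.016  0.003 -1.   ] jaw yaw -7.66 jaw z 0.015 zax [-0.133 -0.991 -0.005]
[-3.09357129  1.28097751  2.4454066 ] [-0.0025 -0.0032 -0.0009] rows 0.08318653737234168
top: z range [-60.  -18.1] y 0.08 x(top) -14.0 124
scene face: y 4.55 tilt deg -0.06 yaw 0.05 x range [-16.8  73.8] z range [-61.9  57.1] 1115
```

View pics/scene11c.png

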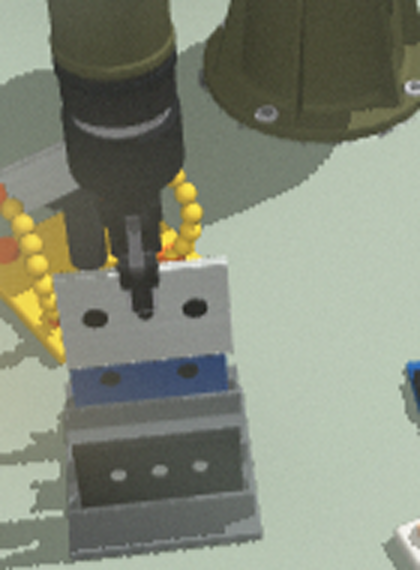

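View pics/top11c.png

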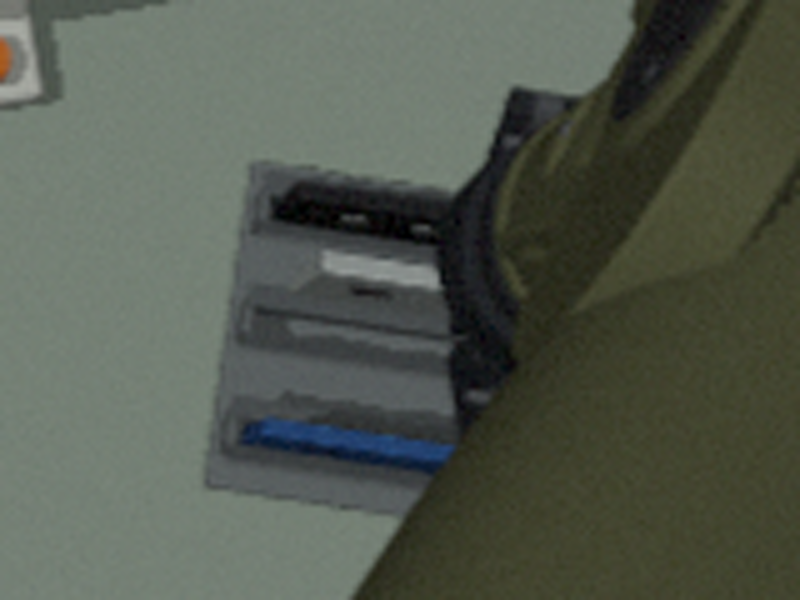

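Emit:
apply_moves(
  series="0.01 -0.004 0 0; 0.025 0 0 0; 0.02 0 0 0; 0.006 0 0 0",
)

```text
t: 30.7
tool_pos: [465.2, -253.3, 208.2]
ee_rot: [0.471, 0.537, 0.463, -0.525]
force: [-0.7, 0.8, -2.4]
grip_width: 7.0
```

```bash
cat > rk.py <<'E'
from h import *
o,M=st();g=o['tool_pos']+54*M[:,0];b=g+74.3*M[:,0]-1.5*M[:,2]
print('bottom',b.round(1),'shift to slot',tool(M,np.array([467,-258.6,10])-b))
E
python3 rk.py
```

```text
t 30.7 pos [ 465.2 -253.3  208.2] grasp [ 466.4 -253.2  154.2] q [-0.504  0.23  -0.384  0.939  0.012  1.194] F [-0.69  0.82 -2.42] T [ 0.04  0.15 -0.02] gw 7.0
tilt 1.21 az 5.7 xax [ 0.021  0.002 -1.   ] jaw yaw -7.33 jaw z 0.021 zax [-0.127 -0.992 -0.005]
bottom [ 468.1 -251.5   80. ] shift to slot [ 0.0699 -0.0016  0.0075]
```

Emit:
apply_moves(
  series="0.01 -0.001 0.006 0; 0.012 -0.001 0.002 0; 0 0 0 0",
)

```text
t: 31.0
tool_pos: [462.0, -259.8, 185.5]
ee_rot: [0.472, 0.536, 0.463, -0.524]
force: [-0.6, 0.5, -3.4]
grip_width: 7.1
```

```bash
python3 rk.py; python3 pan.py 12
```

```text
t 31.0 pos [ 462.  -259.8  185.5] grasp [ 463.1 -259.7  131.5] q [-0.518  0.251 -0.414  0.888  0.012  1.178] F [-0.57  0.52 -3.37] T [0.02 0.03 0.05] gw 7.1
tilt 1.24 az 4.9 xax [ 0.021  0.002 -1.   ] jaw yaw -7.19 jaw z 0.021 zax [-0.125 -0.992 -0.005]
bottom [ 464.9 -258.    57.2] shift to slot [0.0472 0.0012 0.0005]
top: z range [-60.1 -19.1] y -0.03 x(top) -14.1 98
scene face: y 5.37 tilt deg -0.85 yaw 0.0 x range [-17.5  74.4] z range [-61.   57.9] 899
```

View pics/top12c.png

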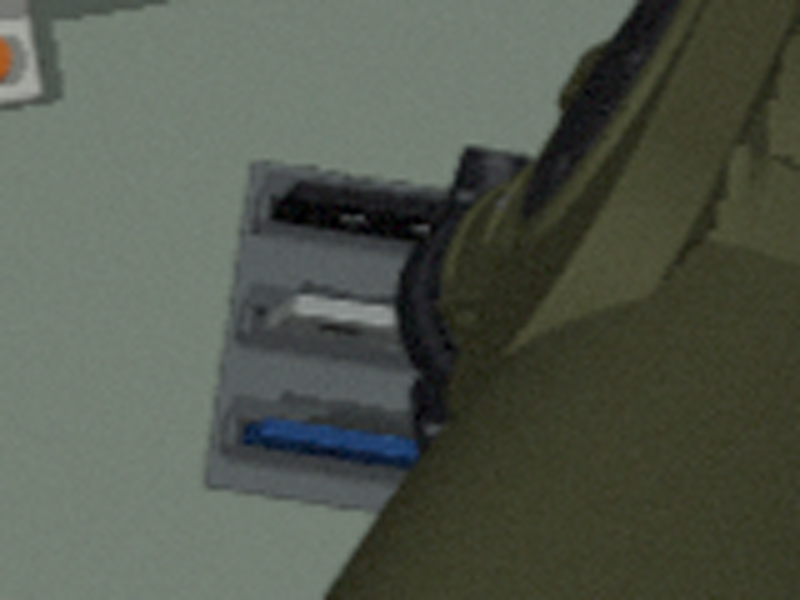

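Emit:
apply_moves(
  series="0.012 0.001 0 0; 0.014 0 0 0",
)

```text
t: 31.3
tool_pos: [466.0, -261.9, 165.5]
ee_rot: [0.475, 0.537, 0.46, -0.524]
force: [-18.5, -0.6, 16.1]
grip_width: 6.8
```

```bash
python3 rk.py
```

```text
t 31.3 pos [ 466.  -261.9  165.5] grasp [ 467.4 -262.1  111.5] q [-0.517  0.273 -0.436  0.837  0.01   1.18 ] F [-18.46  -0.62  16.09] T [ 0.54  5.73 -0.21] gw 6.8
tilt 1.57 az -7.4 xax [ 0.027 -0.004 -1.   ] jaw yaw -7.24 jaw z 0.027 zax [-0.126 -0.992  0.   ]
bottom [ 469.7 -260.9   37.2] shift to slot [ 0.0271 -0.0037 -0.0019]
```

Emit:
apply_moves(
  series="-0.002 -0.004 -0.001 0; 0.003 -0.002 0 0",
)

```text
t: 31.5
tool_pos: [460.0, -260.2, 163.9]
ee_rot: [0.475, 0.537, 0.46, -0.524]
force: [3.3, -0.2, 0.0]
grip_width: 7.3
```

```bash
python3 rk.py
```

```text
t 31.5 pos [ 460.  -260.2  163.9] grasp [ 461.5 -260.5  110. ] q [-0.52   0.264 -0.452  0.829  0.01   1.178] F [ 3.26 -0.24  0.02] T [-0.06 -0.88 -0.18] gw 7.3
tilt 1.58 az -8.1 xax [ 0.027 -0.004 -1.   ] jaw yaw -7.26 jaw z 0.028 zax [-0.126 -0.992  0.   ]
bottom [ 463.7 -259.3   35.7] shift to slot [ 0.0258  0.0025 -0.0011]
```

Emit:
apply_moves(
  series="0.007 0.001 0 0; 0.007 0 0 0",
)

```text
t: 31.7
tool_pos: [462.5, -260.9, 149.6]
ee_rot: [0.476, 0.537, 0.459, -0.524]
force: [-0.3, 0.4, -2.6]
grip_width: 6.9
```

```bash
python3 rk.py
```

```text
t 31.7 pos [ 462.5 -260.9  149.6] grasp [ 464.1 -261.2   95.6] q [-0.519  0.282 -0.466  0.795  0.01   1.179] F [-0.26  0.38 -2.59] T [-0.02  0.04  0.02] gw 6.9
tilt 1.74 az -9.5 xax [ 0.03  -0.005 -1.   ] jaw yaw -7.25 jaw z 0.03 zax [-0.126 -0.992  0.001]
bottom [ 466.5 -260.1   21.3] shift to slot [ 0.0113 -0.0001 -0.0015]
```

In the slot, free of force. Last 11 mm.

Emit:
apply_moves(
  series="0.006 -0.001 -0.001 0; 0.004 -0.001 0 0",
)

```text
t: 31.9
tool_pos: [461.7, -259.5, 139.2]
ee_rot: [0.476, 0.538, 0.459, -0.523]
force: [-11.3, 10.1, 51.2]
grip_width: 7.2
```

```bash
python3 rk.py
```

```text
t 31.9 pos [ 461.7 -259.5  139.2] grasp [ 463.4 -259.7   85.3] q [-0.518  0.29  -0.481  0.77   0.012  1.179] F [-11.3   10.06  51.22] T [2.13 3.08 0.  ] gw 7.2
tilt 1.81 az -7.5 xax [ 0.031 -0.004 -0.999] jaw yaw -7.23 jaw z 0.032 zax [-0.126 -0.992  0.   ]
bottom [ 466.  -258.5   11. ] shift to slot [ 0.001  0.001 -0.   ]
```

Emit:
apply_moves(
  series="-0.001 0 0 0; 0 0 0 0; 0 0 0 0",
  fingers=32,
)

```text
t: 32.2
tool_pos: [462.3, -259.5, 140.1]
ee_rot: [0.476, 0.538, 0.459, -0.523]
force: [-0.1, 0.6, 0.6]
grip_width: 27.4
```

```bash
python3 rk.py
```

```text
t 32.2 pos [ 462.3 -259.5  140.1] grasp [ 464.  -259.7   86.2] q [-0.517  0.289 -0.48   0.771  0.012  1.179] F [-0.09  0.6   0.6 ] T [-0.    0.06 -0.03] gw 27.4
tilt 1.87 az -7.9 xax [ 0.032 -0.004 -0.999] jaw yaw -7.21 jaw z 0.033 zax [-0.125 -0.992  0.   ]
bottom [ 466.6 -258.6   11.9] shift to slot [ 0.0019  0.0003 -0.    ]
```

Emit:
apply_moves(
  series="-0.02 0 0 0; -0.03 0 0 0; -0.045 0 0 0; -0.05 0 0 0; -0.05 0 0 0",
)

```text
t: 32.7
tool_pos: [452.0, -256.4, 331.5]
ee_rot: [0.47, 0.536, 0.465, -0.525]
force: [0.5, -0.2, 0.2]
grip_width: 27.4
```

Emit:
apply_moves(
  series="0 -0.045 0 0; 0 -0.045 0 0; 0 -0.045 0 0; 0 -0.03 0 0; 0 0 0 0",
)

```text
t: 33.2
tool_pos: [289.7, -238.6, 336.9]
ee_rot: [0.479, 0.537, 0.458, -0.523]
force: [0.4, -0.6, -0.4]
grip_width: 27.3
```

```bash
python3 - <<'E'
from h import *
st()
for n in('top','scene'):
    p,d=ctrl.capture(n);im=p[:,:,::-1];cv2.imwrite(f'pics/{n}20.png',im);np.save(f'pics/{n}20.npy',d)
def rect(p):
    (c,wh,a)=cv2.minAreaRect(p[:,:2].astype(np.float32));return np.array(c).round(1),np.array(wh).round(1),round(a,2)
def inb(P,x0,x1,y0,y1,z0,z1): return (P[...,0]>x0)&(P[...,0]<x1)&(P[...,1]>y0)&(P[...,1]<y1)&(P[...,2]>z0)&(P[...,2]<z1)
for n in('top','scene'):
    A=deproj(n,np.load(f'pics/{n}20.npy'));H=cv2.cvtColor(cv2.imread(f'pics/{n}20.png'),cv2.COLOR_BGR2HSV)
    for lo,hi in((390,440),(445,490),(495,550)):
        p=A[inb(A,lo,hi,-350,-170,93,110)]
        if len(p)>5:print(n,'edge',len(p),rect(p),np.median(p[:,2]).round(1))
    m=inb(A,430,520,220,300,40,55)&(H[...,0]>5)&(H[...,0]<20)&(H[...,1]>150)
    if m.sum()>5:print('handle',rect(A[m]),np.median(A[m][:,2]).round(1))
    m=inb(A,490,640,190,260,32,42)&(H[...,1]<40);p=A[m];print('blade',len(p),rect(p),np.median(p[:,2]).round(1))
    if n=='scene':
        p=A[inb(A,455,490,-315,-200,56,96)];c=p.mean(0)
        for i in range(5):
            v=np.linalg.svd(p-c,full_matrices=False)[2][2];p=p[abs((p-c)@v)<2.5];c=p.mean(0)
        print('panel face',len(p),c.round(1),v.round(3))
E
```

```text
t 33.2 pos [ 289.7 -238.6  336.9] grasp [ 291.5 -239.1  282.9] q [-0.7   -0.152 -0.482  1.208  0.016  0.995] F [ 0.41 -0.59 -0.42] T [0.06 0.02 0.02] gw 27.3
tilt 2.05 az -14.2 xax [ 0.035 -0.009 -0.999] jaw yaw -7.09 jaw z 0.036 zax [-0.124 -0.992  0.004]
top edge 229 (array([ 416.3, -253. ]), array([118.8,   8.2]), 82.39) 99.6
top edge 238 (array([ 464.4, -259.6]), array([119.5,   8.4]), 82.87) 99.6
top edge 243 (array([ 515.5, -264.7]), array([118.4,   8.7]), 82.47) 99.4
handle (array([466.8, 258. ]), array([27.4, 77.7]), 72.31) 46.5
blade 487 (array([562.2, 227.3]), array([ 22.2, 119.5]), 71.44) 36.5
scene edge 245 (array([ 417. , -252.3]), array([119.2,  18.7]), 81.76) 98.8
scene edge 256 (array([ 466.3, -258.8]), array([118.7,  14.4]), 83.45) 98.7
scene edge 271 (array([ 517.7, -264.2]), array([119.7,  13.6]), 83.08) 99.2
handle (array([471.8, 257.4]), array([26.3, 80.2]), 72.76) 46.4
blade 316 (array([564.6, 227.1]), array([ 20.6, 122.4]), 71.22) 36.3
panel face 518 [ 469.9 -257.9   76.1] [-0.991  0.13  -0.023]
```

View pics/scene20.png

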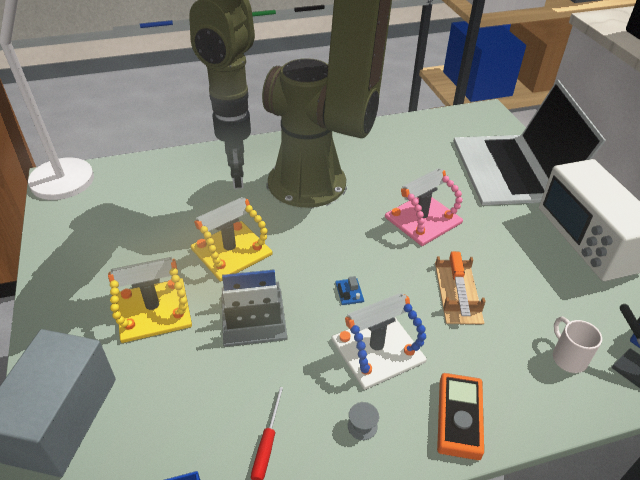

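View pics/top20.png

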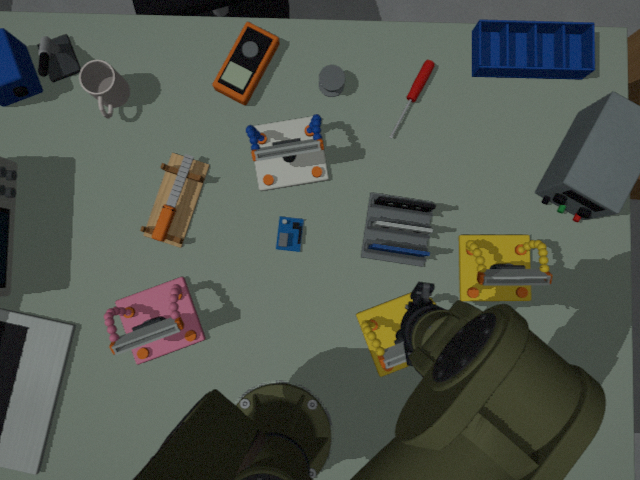

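```bash
python3 -c "
from station import ctrl
print(ctrl.finish_job()); print(ctrl.observe()['t'])"
```

```text
the job is handed in; nothing more can be done
None
the job is handed in; nothing more can be done
```

The job is handed in at about 33 s of the 64 s allowed. The panel has three forward strokes, the file is back on its rest, and the panel stands in the middle slot with the filed edge up. No verdict is given on the strokes, so those rest on my own force and pose readings.

**How it was done:** the moves cannot tilt the tool directly. I tilted it by about 30° by driving the arm against a wrist joint limit. That brought the file to about 28° pitch, matching the panel's measured lean of about 28°. Pushing against the elbow limit brought it back upright.

**Strokes:** each ran from about 128–130 mm to about 50–64 mm along the blade, and the file was lifted clear before each return. On landing I read about 3.5 N for strokes 2 and 3 and about 10 N for stroke 1. Pressure was less light in three places:
- Landing stroke 1 reached about 10 N.
- Late in stroke 2 it rose briefly to about 19 N, and I eased off before lifting.
- The end of stroke 3 reached about 13 N, because I pressed harder to be sure the cradle swayed forward.

I could not read the sway directly. I judged it from the friction force, which should give more than 1.5 mm each time.

**Other force readings:** I saw about 20 N twice near joint limits. The second was gone one step later, so I took both to be from the arm's own deceleration. Seating the panel on the slot floor read 51 N at the wrist.

**Last checks, from both cameras:**
- **Panel:** the top is at 99.6 mm and the lean about 1.3°. It is within about 2–3 mm of the slot's middle and square to within 1°.
- **File:** it lies flat on both bars, within about 3 mm of where it started.
- **Left alone:** the two racked panels are unmoved to within 1 mm. The circuit board looks unmoved in the pictures, though I did not measure it. The gripper is open and clear of everything.

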